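# Clamp a woody stem for sectioning

### The arm

A 7-joint arm with a two-finger parallel gripper is mounted at the origin on the work surface. World frame = base frame: x ahead of the robot, y to its left, z up, the work surface at z = 0. Lengths are in mm, angles in rad, forces in N, time in s.
With the tool pointing down it reaches from about 400 to 925 mm from the base axis. Payload 4.1 kg.
Tool frame: the origin (TCP) lies midway between the tips of the shut fingers; the grasp point (between the pads) lies bot.grasp_offset behind it (bot.grasp_offset is the distance from the TCP to the grasp point, in mm); y points along the fingers, x is the direction in which the jaws open and shut, and the axes are right-handed (so a half turn about y gives the same grasp; the last joint's range is limited). The gripper opens to 85 mm and grips with 20 to 120 N. Pads are 22 mm wide; open, the fingers measure 114 mm over their backs; the gripper's body (76 mm by 85 mm) begins 54 mm behind the grasp point. The pads swing forward as they close: fully open they stand 13 mm farther back than shut.
Start: joints at [-1.378, 0.398, 0.045, 1.537, -0.019, 1.207, -0.051], TCP at [186.969, 622.568, 203.747] pointing down, gripper open.
Joint ranges: [-2.82, 2.82], [-0.49, 2.23], [-1.37, 1.46], [0, 2.46], [-1.36, 4.5], [0.23, 2], [-2.94, 2.94]. Speed limits (rad/s): [2.57, 2.57, 3.14, 3.14, 3.14, 3.14, 3.14].

### API

Orientations are given as a unit quaternion [w, x, y, z].
In Python, from bench import bot, imaging gives the robot as it stands. The module is installed in compiled form; this text tells all that it offers.
- The arm moves only by the shell command python3 -m inch 'ROWS'. ROWS is JSON, a list of rows, each a list of 5 numbers: the shift along the world's x, y, z in m, then the turn about the world's z in degrees, then the closure, from 0 (fully open) to 1 (shut). A call has 1 to 20 rows; each row shifts and turns the commanded pose from where the row before left it; what a row does not reach is not made up. A row lasts 1/8 s, in which the tool goes at most 62.5 mm and 10.7 degrees, less where a joint would pass 70% of its speed; a pose out of reach is approached as far as the arm can. A call is refused whole if a number of a shift passes 0.0625 or a number of a turn 10.7, either way. A call with a gripper value outside its range is refused whole. The fingers move at their own pace and stop on an object; the grip force is fixed at half the most. Time passes only in rows, so rows that do not move let the fingers close. It gives the time, the measured TCP pose, the force and the opening at its end, in the units of the state.
- bot.get_obs(): the state, without advancing time (a new reading comes with each control period).
- imaging.snapshot(name): name is "scene" or "top" or "wrist"; returns a dict with "image" (480x640x3 uint8, blue, green, red), "fovy" (degrees; the focal length in pixels is half the picture's height over the tangent of half this angle, whatever the lens; pixels are square), "cx", "cy" (the principal point, pixels), "cam_to_world" (4x4, takes a point from camera to world coordinates); the wrist camera has in their place "tool_from_camera" (4x4, takes a point from camera to tool coordinates, whose origin is the TCP and whose axes are the tool frame's). Camera axes: x right, y down, z forward; pixel columns grow to the right and rows downward; lengths in mm; the calibration is good to about 2 mm. The wrist camera is an equidistant fisheye: a pixel r from the principal point sees the ray r / f radians off the axis. A picture is of the moment at which its call begins: read the wrist's pose just before it. There is no depth.
- bot.sign_off(): hands the job in, once; it reports no verdict.
The state is a dict: "t": time; "qpos": joint angles; "dq": joint speeds; "joint_torque": joint torques, N m; "ee_pos": TCP position; "ee_rot": TCP orientation; "wrist_force": force on the tool from outside, world axes, zero at the start; "moment": the same for the moment, N m; "grip_width": finger opening in mm.
Only numpy, scipy, OpenCV 4.12 (cv2) and the standard library are available. Lean on these libraries where they do the work, as an engineer would, in place of code of your own. Each camera call takes 0.05 s, during which the arm holds its last target.

### The job

Set up the round woody stem for sectioning: stand it upright on the plate of the open hinged clamp, in the notch of the fixed jaw, swing the other jaw shut on it, then push the steel locking pin from the wooden instrument block fully down through the aligned holes of the two jaws. To finish, grip both closed jaws between the fingers from outside and keep squeezing them shut: the job ends while you are still holding, so do not let go. Leave everything else on the bench where it is.

Things in the scene. Friction and masses are not known exactly. Their poses are not given: they have to be found in the camera images.
- clamp: Hinged sectioning clamp, fixed: dark steel base plate 170 x 110 x 8 mm carrying two aluminium jaws. Origin: middle of the plate's underside, at bench height. x runs along the jaws (upright hinge axis at x = -54 mm, y = 0; locking-pin hole at x = +54 mm, y = 0); y from the swinging jaw (y < 0) to the fixed jaw (y > 0); z up. Shut, the jaws meet at y = 0 and measure 52 mm across. Nothing in it is above 53 mm.
- fixed_jaw: Jaw screwed to the plate. Frame: same origin and axes as the clamp's. Body x -40 to 40, y 0 to 26 (flat outer face), z 8 to 50 mm. In its meeting face (y = 0) an upright 90 degree V notch, 17.7 mm deep at x = 0. At x = 54 two eyes, 24 x 24 mm in plan, at z 8 to 20 and 38 to 50 mm, each with an 11 mm hole countersunk 2 mm.
- swing_jaw: Jaw that turns about the hinge, 0.25 kg, a mirror image of the fixed one: body x -40 to 40, y -26 (flat outer face) to 0, z 9 to 50 mm in its own frame, with a like V notch and one eye at z 21.5 to 36.5 mm that enters between the fixed jaw's eyes. Its frame is the clamp's frame when shut and turns with it about the hinge axis (x = -54, y = 0 mm in both frames).
- hinge (a joint): Opening of the swinging jaw: 0 = shut (a hard stop), grows as it swings out towards the clamp's -y side, up to 1.2; stiff enough (about 0.05 N m of friction) to stay wherever it is left. At the start it stands open, 0.6 to 1.0.
- seat (a point): Point on the base plate's top (8 mm above the bench) on the axis of the square well, 25 mm across flats, that the two notches make when shut: where the middle of the stem's foot belongs. A stem stood upright up to 10 mm short of it, towards the clamp's -y, is slid home by the closing jaw.
- pin_hole (a point): Middle of the mouth of the fixed jaw's upper eye, 50 mm above the bench: the pin's shoulder rests here when the pin is home. The holes run straight down.
- stem: Round piece of woody stem with dark bark and pale cut ends, 24 mm in diameter and 70 mm tall, about 30 g, standing upright on the bench. Origin: middle of its lower end; z along it. In the clamp it stands 28 mm proud of the jaws.
- pin: Steel locking pin, 60 g, standing in the instrument block: round knob 18 mm in diameter, 24 mm tall (its lowest 4 mm a 21 mm collar), over a shank 8 mm in diameter, 40 mm long, the last 9 mm tapering to a 4 mm tip. Origin: middle of the shoulder under the knob, at first 46 mm above the bench; z up through the knob, tip at z = -40 mm.
- pin_block: Wooden instrument block, 160 x 46 x 46 mm, fixed; origin: middle of its underside, x along it. The locking pin stands in a hole at x = -60 mm; a mounted needle, a seeker and a brush (up to 150 mm above the bench) stand at x = +25, +46 and +66 mm and are part of it.
- offcut: Thicker, shorter wood offcut, 40 mm in diameter and 34 mm tall, near the stem; not to be used or moved. Origin: middle of its underside.
- petri_dish: Closed petri dish, 90 mm across, 14 mm tall; stays. Origin: middle of its underside.
- stain_bottle: Small amber bottle, 38 mm across, 78 mm tall; stays. Origin: middle of its underside.
- slide_box: Grey box for slides, 85 x 120 x 34 mm; stays. Origin: middle of its underside.
- loupe: Folding hand lens, lens 42 mm across with a black handle, 12 mm tall, 90 mm long; stays. Origin: under the lens.
- forceps: Steel forceps lying flat, 130 mm long, 6 mm tall; stays. Origin: under their middle.

How it is judged:
By the outcome, as a careful person would: the job done as asked, in the order asked, and still so for the second after the job is handed in, while the arm keeps its last pose, push and grip.
It also fails if it takes over 67 s, if anything falls off the work surface, if the arm or the gripper's body presses on something with over 40 N, if the wrist force passes 120 N, or if a joint passes its speed limit or range.

## Working session

There is one attempt and no reset: what is moved stays moved. The work goes in short steps, Python scripts to look and compute and a shell command to move; the robot and the scene stay as the last step left them, time stands still between calls to the robot, and variables do not carry over. Pictures are saved under pics/ and viewed, and the job is handed in when it is done.

```bash
mkdir -p pics; ls; python3 - <<'E'
from bench import bot, imaging
import cv2,numpy as np
print(bot.get_obs(), bot.grasp_offset)
for n in ["scene","top","wrist"]:
    s=imaging.snapshot(n); cv2.imwrite(f"pics/{n}0.png",s["image"])
    print(n,{k:(np.round(v,4).tolist() if k!="image" else 0) for k,v in s.items()})
E
```

```text
pics
{'t': 0.0, 'qpos': array([-1.37801109,  0.39917483,  0.04504442,  1.53786946, -0.01869753,
        1.20688816, -0.05068728]), 'dq': array([ 3.75479493e-04, -8.17759990e-04, -8.50644863e-04, -7.31758582e-04,
       -2.39059072e-03,  1.08870116e-03,  4.16338971e-05]), 'joint_torque': array([-2.78849930e-04, -4.75126112e+01,  1.36468425e+00, -2.54220074e+01,
        1.14770746e-02,  9.24351742e-03, -1.75168594e-05]), 'ee_pos': array([186.77494479, 621.87954518, 202.67950705]), 'ee_rot': array([-0.5669082 ,  0.56779442,  0.42151976, -0.42254666]), 'wrist_force': array([-0.76892338,  0.44598579, -0.58112638]), 'moment': array([-0.09688138,  0.03368111,  0.0063198 ]), 'grip_width': 85.66372918208853} 18.700000000000003
scene {'image': 0, 'fovy': 51.9233, 'cx': 319.8731, 'cy': 236.7278, 'cam_to_world': [[-0.2489, 0.5741, -0.7801, 1412.5302], [0.9685, 0.1377, -0.2076, 210.9069], [-0.0118, -0.8071, -0.5902, 666.6684], [0.0, 0.0, 0.0, 1.0]]}
top {'image': 0, 'fovy': 51.2978, 'cx': 321.3185, 'cy': 241.1961, 'cam_to_world': [[-0.0009, -0.9891, 0.1471, 407.4769], [-1.0, 0.0007, -0.0018, 6.7112], [0.0017, -0.1471, -0.9891, 1269.1896], [0.0, 0.0, 0.0, 1.0]]}
wrist {'image': 0, 'fovy': 65.7065, 'cx': 320.5818, 'cy': 230.6999, 'tool_from_camera': [[1.0, 0.0005, 0.0011, -0.6368], [-0.0008, -0.3289, 0.9444, -170.3755], [0.0008, -0.9444, -0.3289, 84.9116], [0.0, 0.0, 0.0, 1.0]]}
```

View pics/scene0.png

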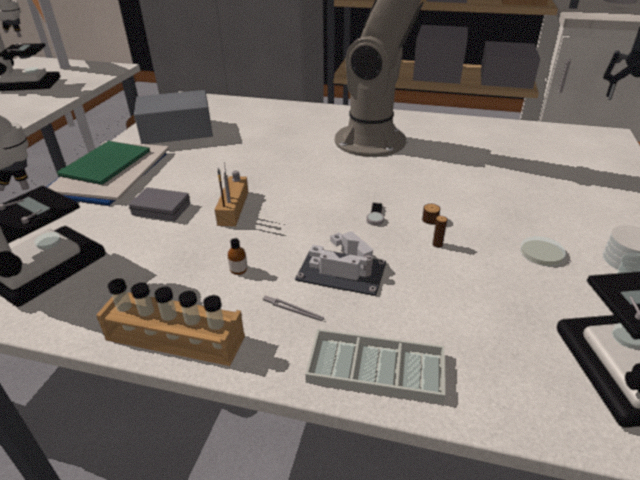

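View pics/top0.png

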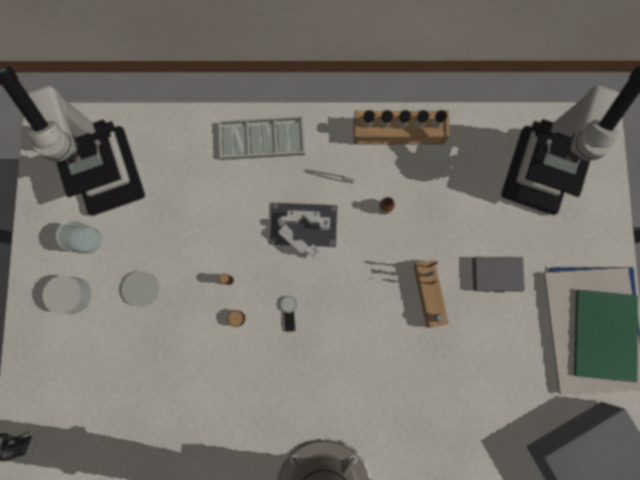

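View pics/wrist0.png

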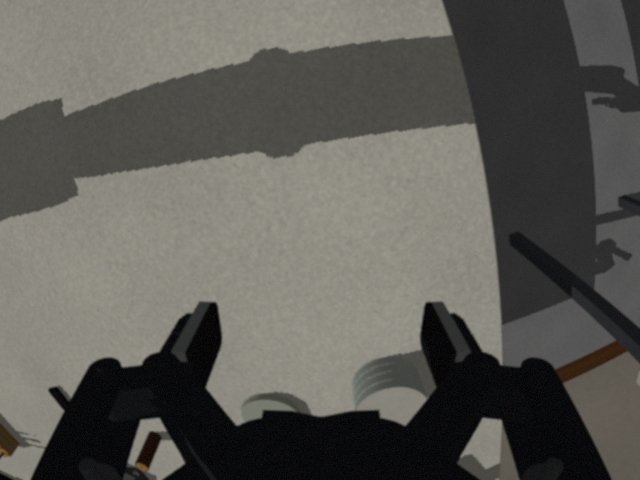

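The overview shows the clamp at about (303,225) in the top view, the stem (225,279), the offcut (236,318) and the pin block (432,293) with the pin at (438,318). I'll enlarge these areas next.

```bash
cat > h.py <<'E'
from bench import bot, imaging
import cv2,numpy as np
from scipy.spatial.transform import Rotation as R
def snap(n,name=None):
    o=bot.get_obs(); s=imaging.snapshot(n); s["obs"]=o; s["name"]=n
    if n=="wrist":
        T=np.eye(4); q=o["ee_rot"]; T[:3,:3]=R.from_quat([q[1],q[2],q[3],q[0]]).as_matrix(); T[:3,3]=o["ee_pos"]
        s["cam_to_world"]=T@s["tool_from_camera"]
    s["f"]=240/np.tan(np.radians(s["fovy"]/2))
    if name:
        cv2.imwrite(f"pics/{name}.png",s["image"]); np.save(f"pics/{name}.npy",{k:v for k,v in s.items() if k!="image"},allow_pickle=True)
    return s
def load(name): return np.load(f"pics/{name}.npy",allow_pickle=True).item()
def ray(s,u,v):
    x,y=u-s["cx"],v-s["cy"]
    if s["name"]=="wrist":
        r=np.hypot(x,y); t=r/s["f"]; d=np.array([np.sin(t)*x/max(r,1e-9),np.sin(t)*y/max(r,1e-9),np.cos(t)])
    else: d=np.array([x/s["f"],y/s["f"],1.])
    d/=np.linalg.norm(d); T=s["cam_to_world"]; return T[:3,3],T[:3,:3]@d
def atz(s,u,v,z):
    o,d=ray(s,u,v); return o+d*(z-o[2])/d[2]
def tri(*a):
    A=np.zeros((3,3));b=np.zeros(3);L=[]
    for s,u,v in a:
        o,d=ray(s,u,v);P=np.eye(3)-np.outer(d,d);A+=P;b+=P@o;L.append((o,P))
    p=np.linalg.solve(A,b); return p,[round(float(np.linalg.norm(P@(p-o))),1) for o,P in L]
def proj(s,p):
    q=np.linalg.inv(s["cam_to_world"])@np.append(p,1); q=q[:3]
    if s["name"]=="wrist":
        r=np.hypot(q[0],q[1]);t=np.arctan2(r,q[2]);return s["cx"]+s["f"]*t*q[0]/r,s["cy"]+s["f"]*t*q[1]/r
    return s["cx"]+s["f"]*q[0]/q[2],s["cy"]+s["f"]*q[1]/q[2]
def crop(name,x,y,w,h,k,out):
    im=cv2.imread(f"pics/{name}.png")[y:y+h,x:x+w]; im=cv2.resize(im,None,fx=k,fy=k,interpolation=cv2.INTER_CUBIC)
    for i in range(0,w,10): cv2.putText(im,str(x+i),(i*k,8),0,.3,(0,0,255),1); cv2.line(im,(i*k,0),(i*k,4),(0,0,255),1)
    for i in range(0,h,10): cv2.putText(im,str(y+i),(0,i*k+4),0,.3,(0,0,255),1)
    cv2.imwrite(f"pics/{out}.png",im)
E
python3 - <<'E'
from h import *
snap("scene","scene1");snap("top","top1")
crop("scene1",290,225,100,75,8,"c1");crop("top1",260,195,90,65,8,"c2");crop("scene1",360,190,100,70,8,"c3");crop("top1",200,260,100,75,8,"c4")
crop("scene1",205,155,90,75,8,"c5");crop("top1",360,250,100,85,7,"c6")
E
```

```text
(no output)
```

View pics/c1.png

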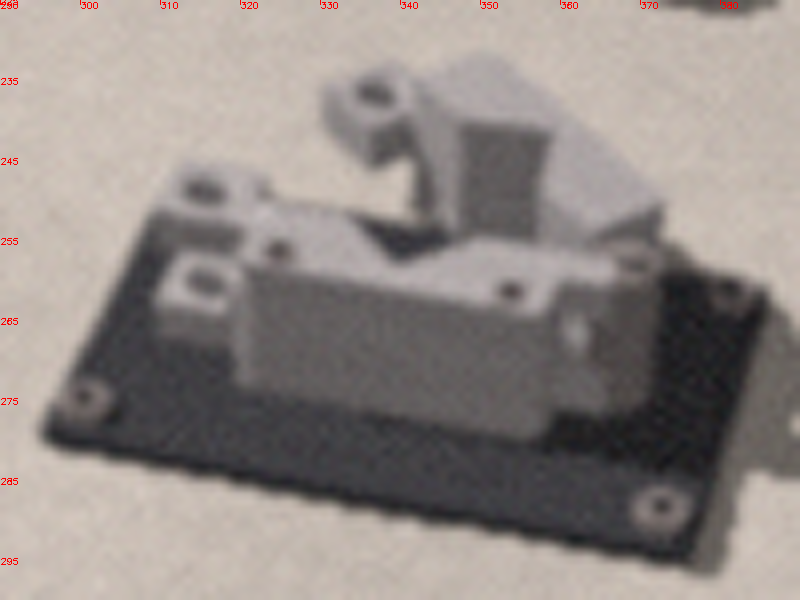

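View pics/c2.png

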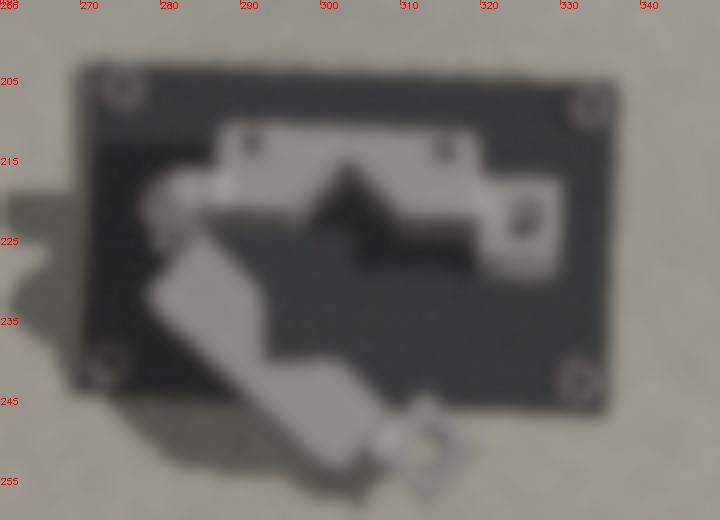

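View pics/c3.png

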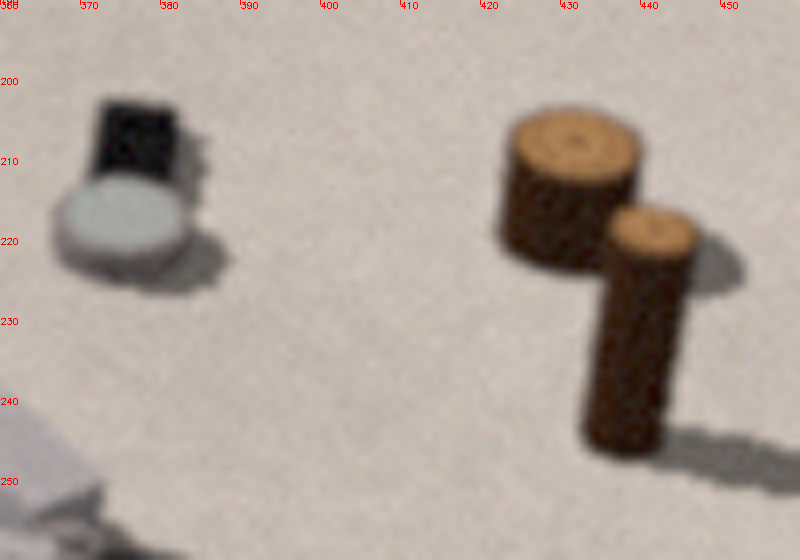

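View pics/c4.png

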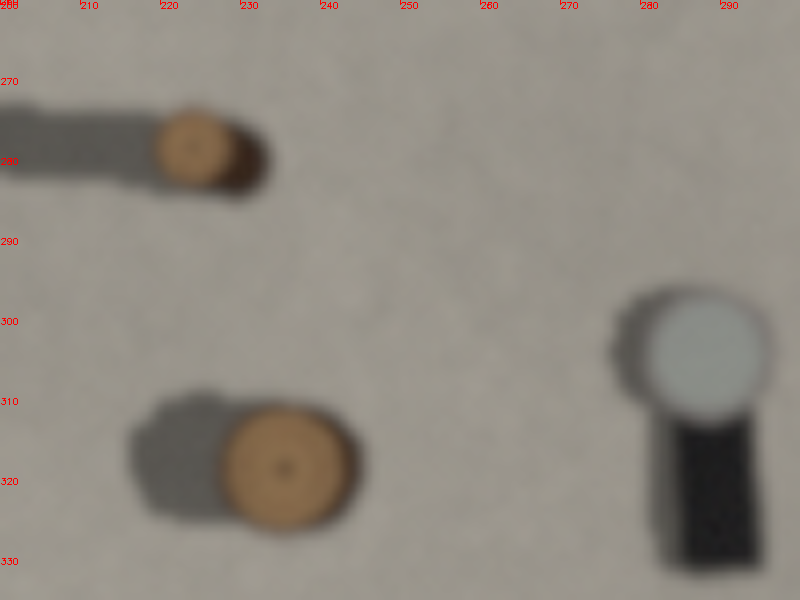

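View pics/c5.png

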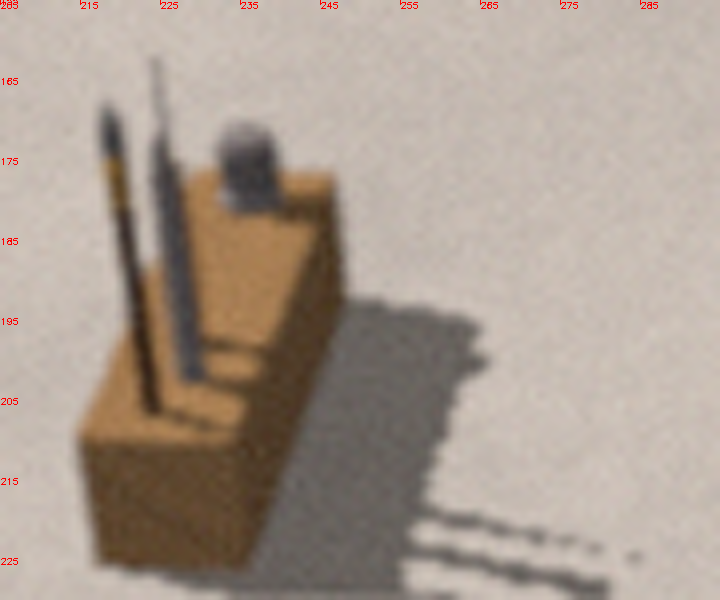

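View pics/c6.png

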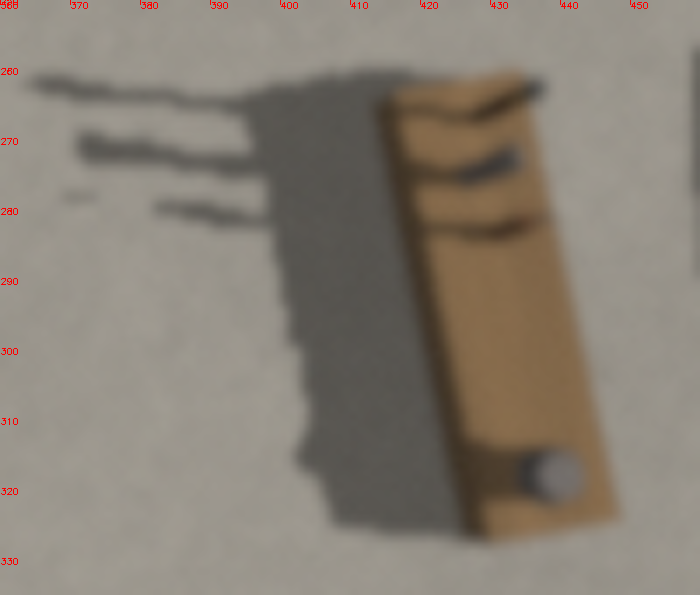

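In the top view the plate corners are at (270,203), (337,205), (336,247) and (269,244). The stem top is at (224.1,278.4) top / (441.6,218.8) scene, and the pin knob top at (440,318) top / (236,172.5) scene. Next I triangulate.

```bash
python3 - <<'E'
from h import *
t=load("top1");s=load("scene1")
print("stem top",tri((t,224.1,278.4),(s,441.6,218.8)))
print("offcut top",tri((t,235.4,318.5),(s,431.5,207.8)))
print("pin top",tri((t,440,318),(s,236,171.5)))
print("pin_hole",tri((t,325.5,222.5),(s,315,248.5)))
print("swing eye",tri((t,313.5,251),(s,337,236.5)))
print("loupe",tri((t,288.5,304.5),(s,375,217)))
P=[atz(t,*c,8) for c in [(270,203.1),(337.1,205.2),(336,246.9),(269.4,244)]]
print(np.round(P,1),np.mean(P,0)); d=P[1]-P[0]+P[2]-P[3];print("x axis yaw",np.degrees(np.arctan2(d[1],d[0])),np.linalg.norm(d)/2)
P=[atz(s,*c,8) for c in [(295.3,278.5),(376,294)]];print(P)
B=[atz(t,*c,46) for c in [(418,262.8),(434,260.5),(448.3,324),(431,327.2)]]
print("block",np.round(B,1),np.mean(B,0)); d=B[3]-B[0]+B[2]-B[1];print(np.degrees(np.arctan2(d[1],d[0])),np.linalg.norm(d)/2)
E
```

```text
stem top (array([495.96474796, 238.69329815,  67.38719848]), [0.4, 0.4])
offcut top (array([400.50127883, 214.91966664,  32.13128654]), [0.2, 0.2])
pin top (array([ 401.04307731, -276.0473363 ,   68.26294757]), [1.2, 1.2])
pin_hole (array([636.23750212,  -6.2071993 ,  47.42572218]), [0.3, 0.3])
swing eye (array([566.52923767,  24.12093051,  33.72306713]), [0.1, 0.1])
loupe (array([434.81692339,  87.11884641,   8.52504103]), [0.4, 0.4])
[[694.5 136.7   8. ]
 [688.9 -36.4   8. ]
 [580.4 -32.9   8. ]
 [587.9 136.7   8. ]] [637.92601034  51.04239343   8.        ]
x axis yaw -92.20818136020621 171.51837401632395
[array([692.83809472, -33.58088828,   8.        ]), array([699.70488484, 132.70691244,   8.        ])]
block [[ 535.5 -233.2   46. ]
 [ 541.2 -272.8   46. ]
 [ 387.  -302.1   46. ]
 [ 379.4 -260.    46. ]] [ 460.77494627 -267.00634516   46.        ]
-169.75668131308046 157.69490525603013
```

```bash
python3 - <<'E'
from h import *
w=snap("wrist","w1")
q=w["obs"]["ee_rot"];M=R.from_quat([q[1],q[2],q[3],q[0]]).as_matrix();print(M.round(3)); print(np.degrees(np.arctan2(M[1,0],M[0,0])),w["cam_to_world"][:3,3])
E
```

```text
[[ 0.288 -0.    -0.958]
 [ 0.958 -0.001  0.288]
 [-0.001 -1.    -0.   ]]
73.28514156928196 [105.4328134  646.20329284 373.60310165]
```

```bash
python3 -m inch '[[0.031,-0.038,-0.005,-7.5,0],[0.031,-0.038,-0.005,-7.5,0],[0.031,-0.038,-0.005,-7.5,0],[0.031,-0.038,-0.005,-7.5,0],[0.031,-0.038,-0.005,-7.5,0],[0.031,-0.038,-0.005,-7.5,0],[0.031,-0.038,-0.005,-7.5,0],[0.031,-0.038,-0.005,-7.5,0],[0.031,-0.038,-0.005,-7.5,0],[0.030,-0.038,-0.005,-7.5,0],[0,0,0,0,0]]'
python3 - <<'E'
from h import *
w=snap("wrist","w2"); print(w["obs"]["ee_pos"],proj(w,[496,238.7,70]),proj(w,[496,238.7,0]))
E
```

```text
t: 1.68
ee_pos: [498.4, 237.7, 153.7]
ee_rot: [-0.706, 0.708, -0.013, 0.014]
wrist_force: [-0.8, 0.4, 0.2]
grip_width: 85.1
[498.36766619 237.66592615 153.71750163] (np.float64(317.1027109075451), np.float64(224.03134290202874)) (np.float64(317.6403797168167), np.float64(199.6702788404375))
```

View pics/w2.png

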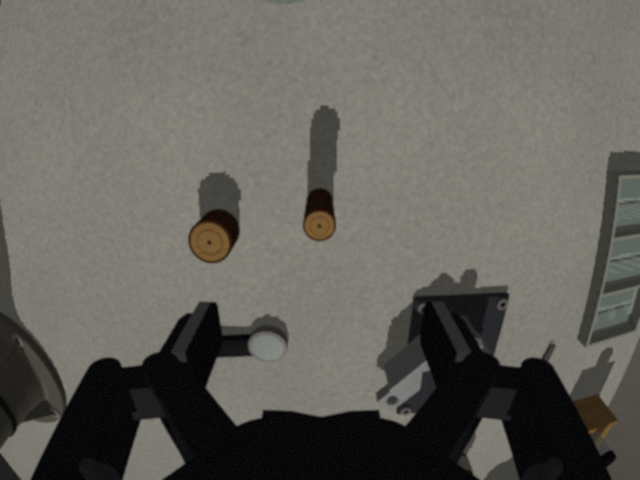

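The wrist view shows the stem top at (319.5,225.5), just beyond the fingertips, with the offcut well off to the left at (210,240) and the clamp at lower right. I'll solve the stem position with these wrist pixels.

```bash
python3 - <<'E'
from h import *
w=load("w2");t=load("top1");s=load("scene1")
crop("w2",290,170,70,80,8,"c7")
print(atz(w,319.5,225.5,70),tri((w,319.5,225.5),(t,224.1,278.4),(s,441.6,218.8)))
E
```

```text
[497.6802626  237.52106668  70.        ] (array([496.88748182, 238.08515811,  68.45610756]), [1.3, 1.0, 1.0])
```

View pics/c7.png

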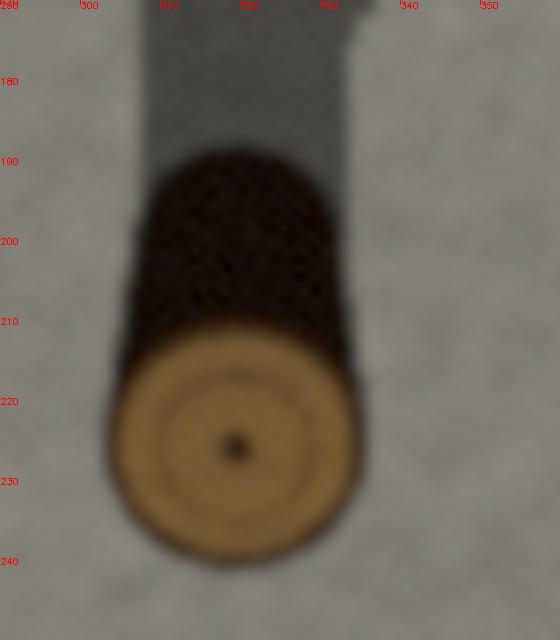

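Stem axis is at about (497.6,237.5) and the TCP is already over it to about 1 mm, so I descend and grip.

```bash
python3 -m inch '[[-0.001,0,-0.04,0,0],[0,0,-0.04,0,0],[0,0,-0.029,0,0],[0,0,0,0,0.3],[0,0,0,0,0.7],[0,0,0,0,1],[0,0,0,0,1],[0,0,0,0,1],[0,0,0,0,1]]'
python3 - <<'E'
from h import *
w=snap("wrist","w3"); 
E
```

```text
t: 2.85
ee_pos: [495.0, 242.6, 44.9]
ee_rot: [0.707, -0.707, 0.01, -0.011]
wrist_force: [0.2, 0.6, 0.0]
grip_width: 0.4
```

View pics/w3.png

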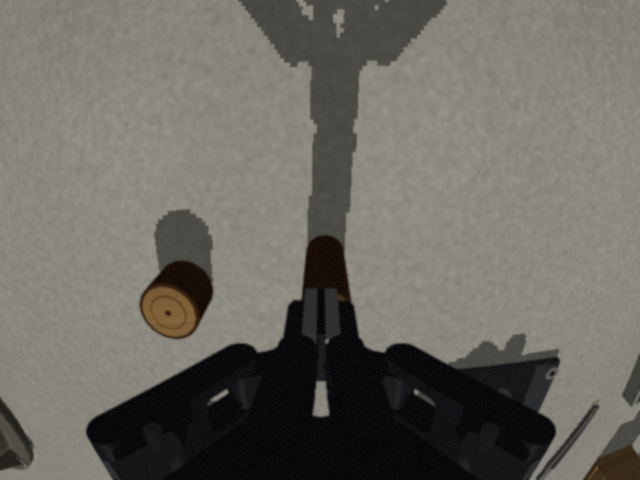

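The fingers shut with nothing between them (0.4 mm); the stem still stands behind them at about (325,265). The arm also drifted about 5 mm in y on the way down, so I'll check this before going on.

```bash
python3 - <<'E'
from h import *
w=load("w3"); print(w["obs"]["ee_pos"],w["obs"]["qpos"].round(3)); print(proj(w,w["obs"]["ee_pos"]),proj(w,[497.6,237.5,70]),proj(w,[497.6,237.5,0]))
print(w["cam_to_world"].round(2))
crop("w3",270,220,110,100,7,"c8")
s=snap("scene","s3");snap("top","t3"); crop("s3",380,160,110,100,7,"c9");crop("t3",190,250,90,80,8,"c10")
E
```

```text
[495.0414612  242.62312985  44.92347971] [-0.875  0.433  0.427  1.939 -0.241  0.818 -0.347]
(np.float64(320.7318416626167), np.float64(277.20999039734204)) (np.float64(326.7449907863168), np.float64(311.3172982556764)) (np.float64(324.9560205289335), np.float64(252.67130921266252))
[[ 1.0000e+00 -3.0000e-02 -1.0000e-02  4.9726e+02]
 [-3.0000e-02 -9.4000e-01 -3.3000e-01  3.2679e+02]
 [ 0.0000e+00  3.3000e-01 -9.4000e-01  2.1532e+02]
 [ 0.0000e+00  0.0000e+00  0.0000e+00  1.0000e+00]]
```

View pics/c8.png

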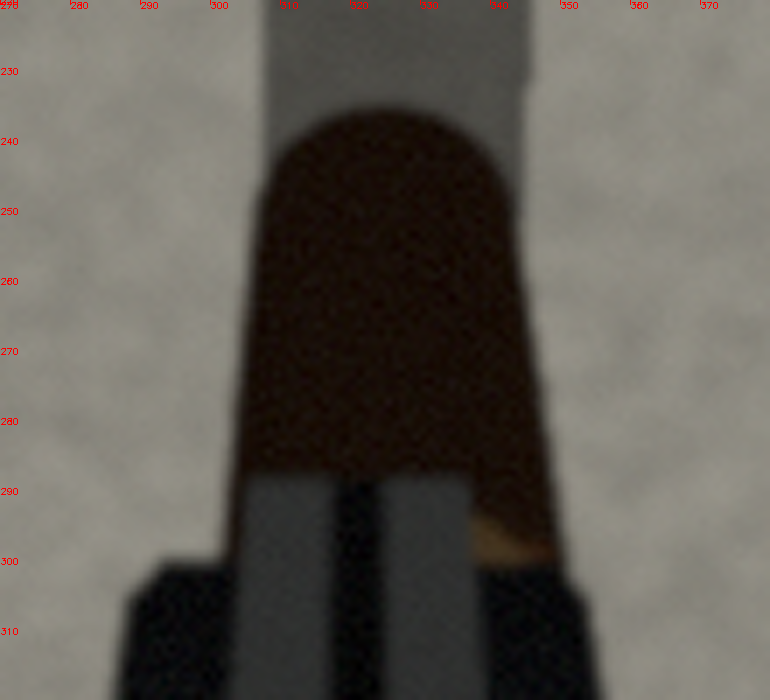

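View pics/c9.png

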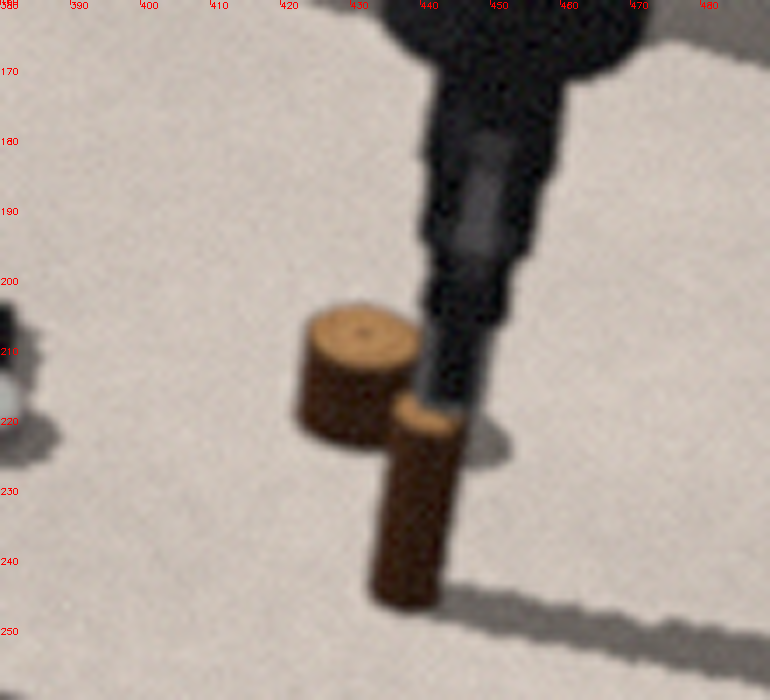

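View pics/s3.png

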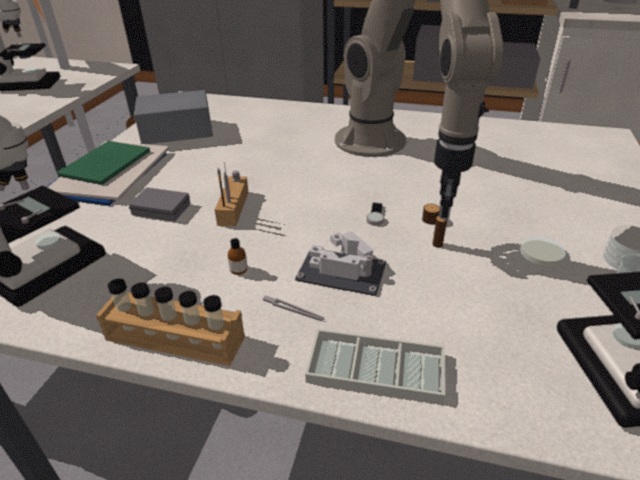

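```bash
python3 - <<'E'
from h import *
w=load("w3");s=load("s3");t=load("t3")
print(tri((w,320,288),(s,444.5,218.5)))
for z in (45,55,65,70,75): print(z,atz(w,320,288,z).round(1),atz(s,444.5,218.5,z).round(1))
print("stem now",atz(s,437.5,245.5,0),proj(s,[497,238,0]),proj(w,[497,238,0]))
print(bot.get_obs()["ee_pos"])
E
```

```text
(array([494.31116554, 246.4031306 ,  67.04988513]), [1.6, 1.6])
45 [494.5 236.4  45. ] [458.9 246.4  45. ]
55 [494.6 241.7  55. ] [474.2 245.8  55. ]
65 [494.8 247.   65. ] [489.5 245.2  65. ]
70 [494.9 249.7  70. ] [497.2 244.9  70. ]
75 [495.  252.3  75. ] [504.9 244.6  75. ]
stem now [502.37946105 239.35120062   0.        ] (np.float64(437.0356872517886), np.float64(243.99990192514502)) (np.float64(323.9786226737309), np.float64(251.9610638230097))
[494.93793242 242.51885201  44.7342875 ]
```

View pics/c10.png

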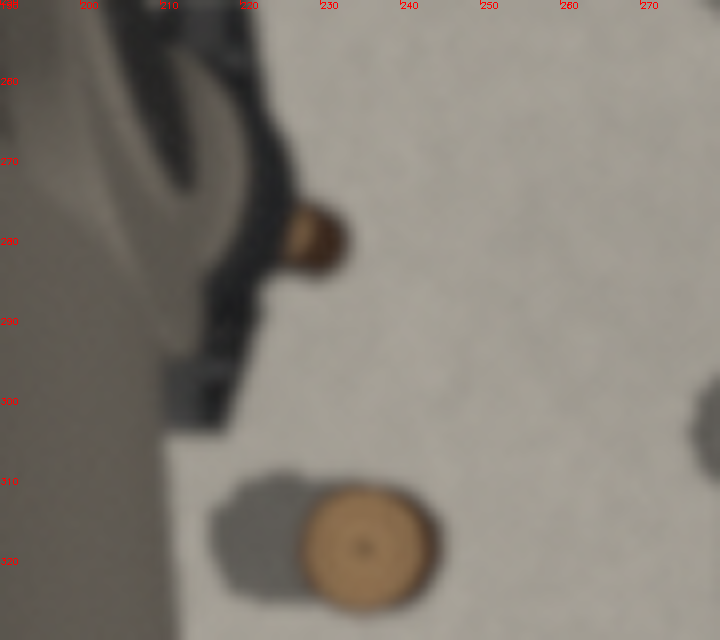

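```bash
python3 - <<'E'
from h import *
for n in("w2","w3"):
    w=load(n);print(n,"offcut",np.round(proj(w,[400.7,215,34]),1),"tcp",np.round(proj(w,w["obs"]["ee_pos"]),1))
    e=w["obs"]["ee_pos"]
    for dz in (0,13,27):
        print(dz,[np.round(proj(w,e+np.array([dx,dy,dz])),0) for dx in(-42,42) for dy in(-11,11)])
crop("w3",130,250,100,100,6,"c11")
crop("w2",170,210,100,70,8,"c12")
E
```

```text
w2 offcut [208.  241.3] tcp [320.7 277.2]
0 [array([243., 298.]), array([237., 260.]), array([401., 292.]), array([403., 254.])]
13 [array([238., 310.]), array([232., 271.]), array([406., 305.]), array([409., 265.])]
27 [array([232., 326.]), array([225., 284.]), array([412., 320.]), array([415., 278.])]
w3 offcut [166.6 311.2] tcp [320.7 277.2]
0 [array([242., 297.]), array([237., 259.]), array([401., 293.]), array([403., 255.])]
13 [array([238., 310.]), array([232., 270.]), array([406., 305.]), array([409., 265.])]
27 [array([232., 325.]), array([225., 283.]), array([412., 320.]), array([415., 278.])]
```

View pics/c11.png

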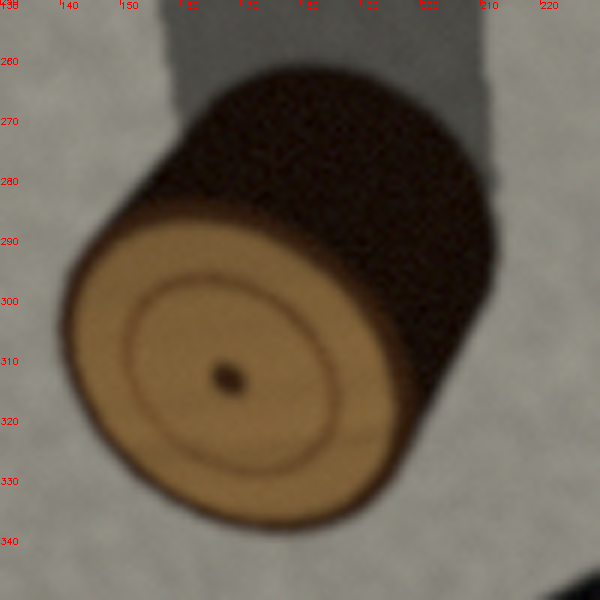

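View pics/c12.png

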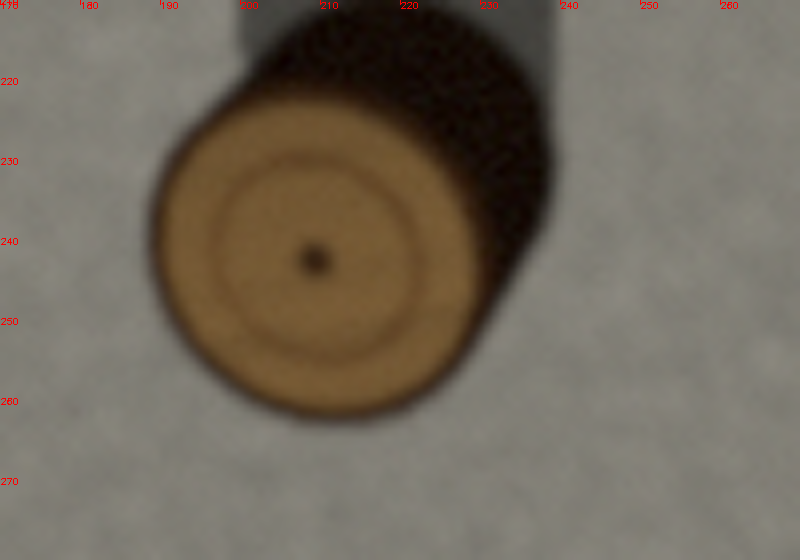

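The scene and wrist views agree: the fingertips are about 27 mm above the reported TCP (tip edge at row 288, expected about 260), so they shut just above the stem's top. The y "drift" is only the arm still settling at my previous picture. I'll open, correct x by +2.5 and y by −5, descend further and look.

```bash
python3 -m inch '[[0,0,0.005,0,0],[0.0025,-0.005,0,0,0],[0,0,0,0,0],[0,0,0,0,0],[0,0,0,0,0],[0,0,-0.016,0,0],[0,0,-0.017,0,0],[0,0,0,0,0],[0,0,0,0,0]]'
python3 - <<'E'
from h import *
w=snap("wrist","w4");s=snap("scene","s4"); crop("s4",390,140,110,110,6,"c13"); print(bot.get_obs()["ee_pos"])
E
```

```text
t: 4.12
ee_pos: [497.5, 237.4, 16.4]
ee_rot: [-0.707, 0.707, -0.011, 0.011]
wrist_force: [0.2, 0.6, 0.1]
grip_width: 85.5
[497.90297668 237.67222396  17.04675546]
```

View pics/w4.png

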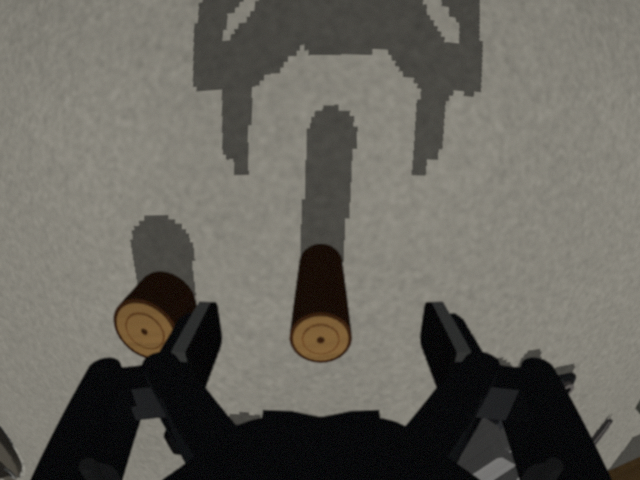

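View pics/c13.png

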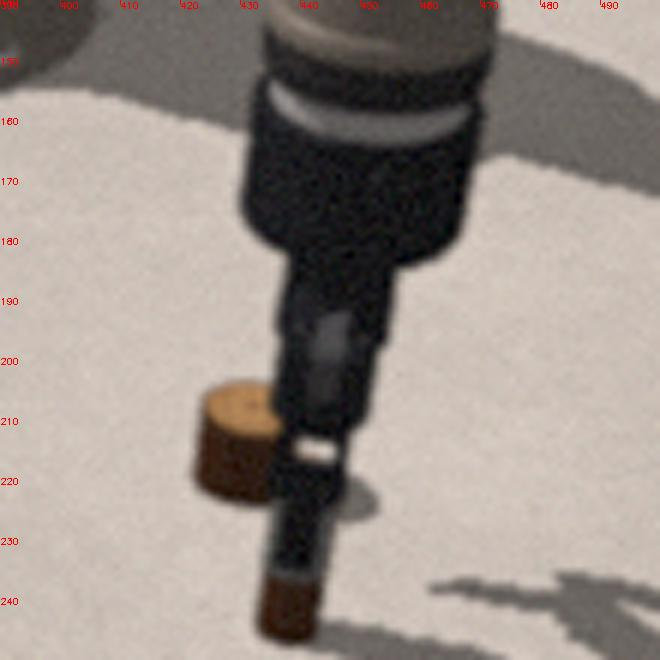

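```bash
python3 - <<'E'
from h import *
s=load("s4");w=load("w4")
for z in (15,25,35,45,55): print(z,atz(s,439,236,z).round(0))
print(tri((s,439,236),(w,428,303)))
print(proj(w,[497.6,237.5,70]))
E
```

```text
15 [487. 240.  15.]
25 [501. 239.  25.]
35 [515. 239.  35.]
45 [529. 238.  45.]
55 [543. 238.  55.]
(array([542.9093482 , 239.54233629,  53.5611304 ]), [1.8, 1.8])
(np.float64(321.17634727171156), np.float64(338.6103400203284))
```

Stem is centred between the open fingers (top at (320,340), fingers at 210 and 430), tips at z about 54. I'll raise 4 mm so the tips will clear the 50 mm jaws later, then close.

```bash
python3 -m inch '[[0,0,0.004,0,0.3],[0,0,0,0,0.8],[0,0,0,0,1],[0,0,0,0,1],[0,0,0,0,1],[0,0,0,0,1]]'
python3 - <<'E'
from h import *
w=snap("wrist","w5");s=snap("scene","s5"); crop("s5",390,140,110,110,6,"c13"); print(bot.get_obs()["ee_pos"])
E
```

```text
t: 4.97
ee_pos: [497.8, 237.8, 21.1]
ee_rot: [0.707, -0.707, 0.01, -0.011]
wrist_force: [0.9, 0.2, 5.2]
grip_width: 22.1
[497.81227929 237.80747233  21.10228393]
```

View pics/w5.png

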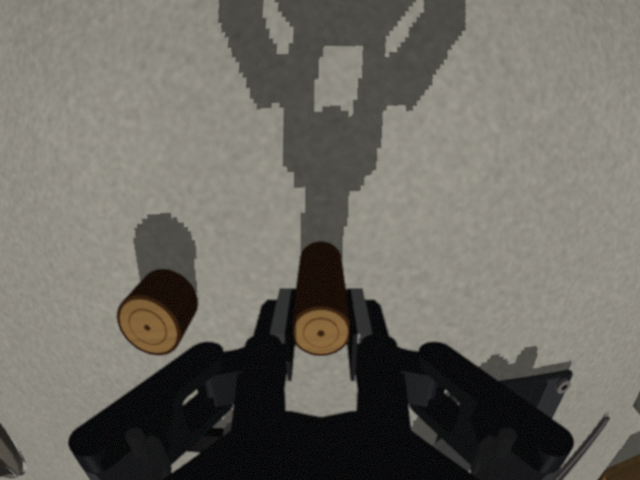

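View pics/c13.png

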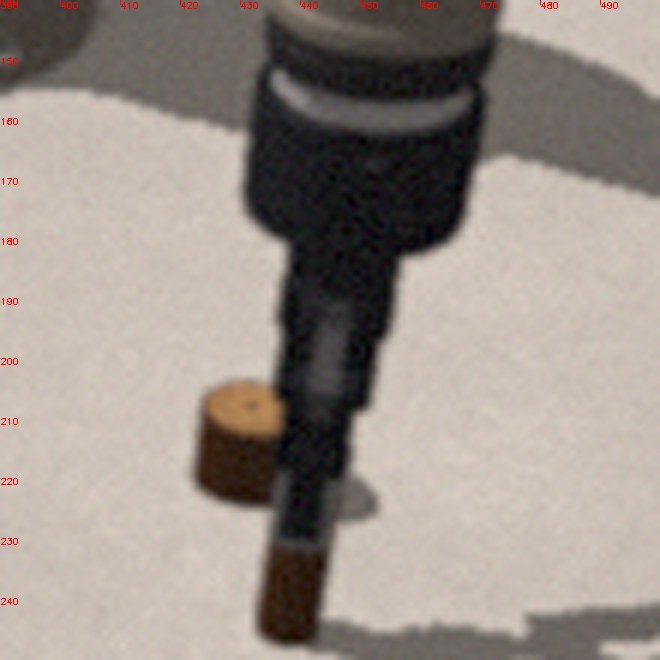

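Gripped: stem top at (320,333) between the pads, 22 mm reading. Now lift 72 mm, carry to just above the clamp and look.

```bash
python3 -m inch '[[0,0,0.02,0,1],[0,0,0.052,0,1],[0.02,-0.026,0,0,1],[0.03,-0.039,0,0,1],[0.03,-0.04,0,0,1],[0.03,-0.04,0,0,1],[0.02,-0.03,0,0,1],[0,0,0,0,1],[0,0,0,0,1],[0,0,0,0,1]]'
python3 - <<'E'
from h import *
s=load("s5")
for z in (35,40,45,50): print(z,atz(s,440,231,z).round(0))
w=snap("wrist","w6");s=snap("scene","s6"); print(bot.get_obs()["ee_pos"])
E
```

```text
t: 6.32
ee_pos: [626.6, 64.6, 92.3]
ee_rot: [0.707, -0.707, 0.01, -0.009]
wrist_force: [0.7, 0.4, -0.6]
grip_width: 22.1
35 [496. 240.  35.]
40 [503. 240.  40.]
45 [510. 239.  45.]
50 [517. 239.  50.]
[626.8920661   64.18811383  92.5802767 ]
```

View pics/w6.png

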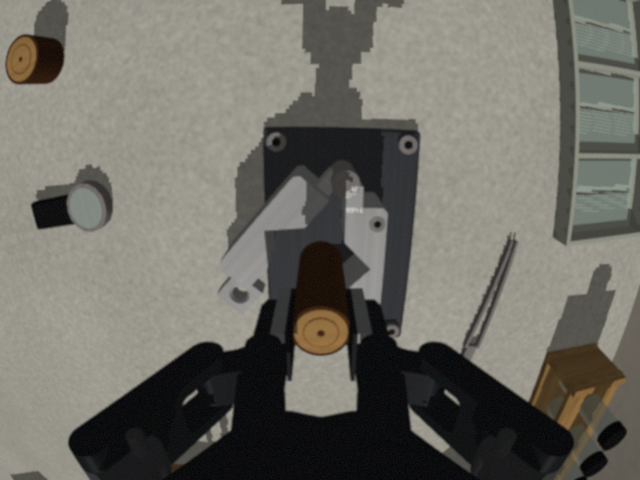

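View pics/s6.png

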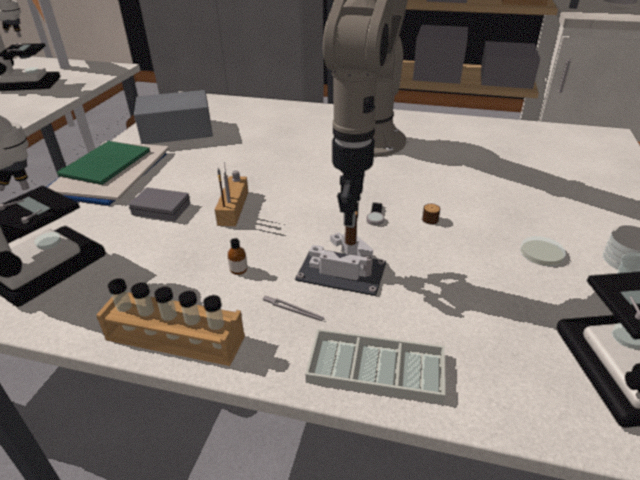

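```bash
python3 - <<'E'
from h import *
crop("w6",215,120,210,105,4,"c14");crop("w6",335,200,80,140,5,"c15")
E
```

```text
(no output)
```

View pics/c14.png

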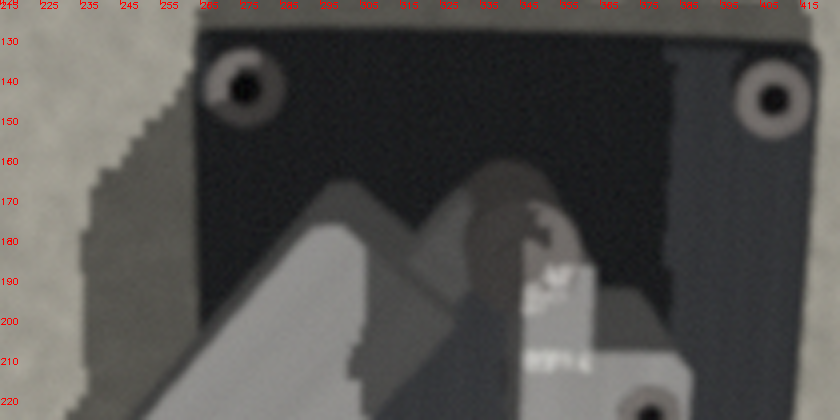

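View pics/c15.png

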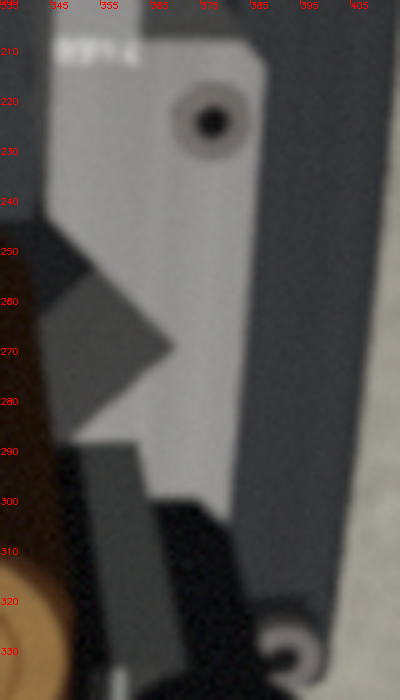

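```bash
cat >> h.py <<'E'
from scipy.optimize import least_squares
def fitclamp(s,pts,x0=(638,51,-92.2)):
    def P(p,c):
        a=np.radians(p[2]); return np.array([p[0]+np.cos(a)*c[0]-np.sin(a)*c[1],p[1]+np.sin(a)*c[0]+np.cos(a)*c[1],c[2]])
    def f(p): return np.concatenate([np.array(proj(s,P(p,c)))-np.array(u) for u,c in pts])
    r=least_squares(f,x0); return r.x,r.fun.reshape(-1,2).round(1)
def clampw(p,c):
    a=np.radians(p[2]); return np.array([p[0]+np.cos(a)*c[0]-np.sin(a)*c[1],p[1]+np.sin(a)*c[0]+np.cos(a)*c[1],c[2]])
E
python3 - <<'E'
from h import *
w=load("w6")
pts=[((370,269.4),(0,17.7,50)),((344.6,243),(-17.7,0,50)),((345,208),(-40,0,50)),((264.2,127.8),(-85,-55,8)),((349.5,288),(17.7,0,50))]
p,r=fitclamp(w,pts);print(p,r)
print(fitclamp(w,pts[:3]+pts[4:]))
for c in [(0,0,8),(54,0,50),(0,-5,8)]: print(c,clampw(p,c).round(1))
# stem axis in hand: top center pixel
e=w["obs"]["ee_pos"];print(e,"stem top",atz(w,321,333,70+e[2]-21.1+0.5), "hinge knob",)
t=load("top1");s=load("scene1")
print(fitclamp(t,[((270,203.1),(-85,55,8)),((337.1,205.2),(85,55,8)),((336,246.9),(85,-55,8)),((269.4,244),(-85,-55,8)),((303.3,215.2),(0,17.7,50)),((325.5,222.5),(54,0,50))]))
print(fitclamp(s,[((295.3,278.8),(85,55,8)),((376.3,294.5),(-85,55,8)),((315,248.5),(54,0,50)),((340,258),(0,17.7,50))]))
E
```

```text
[641.72463218  49.72916482 -91.21596658] [[ 3.2 -1.7]
 [ 1.4 -1.1]
 [ 1.6 -1.3]
 [-1.8  0.1]
 [-4.7  4.7]]
(array([641.91996032,  49.56420398, -88.92621164]), array([[ 3.5, -2.4],
       [ 0.5, -0.9],
       [-0.8, -0.9],
       [-3.3,  4.9]]))
(0, 0, 8) [641.7  49.7   8. ]
(54, 0, 50) [640.6  -4.3  50. ]
(0, -5, 8) [636.7  49.8   8. ]
[626.55720709  64.58866193  92.26634456] stem top [626.66495716  64.3538656  141.66634456] hinge knob
(array([637.6015853 ,  50.29486812, -91.84798775]), array([[ 1.3, -0.3],
       [ 0. , -0.4],
       [-0. ,  0.2],
       [-0.1,  1. ],
       [-0.2, -0.4],
       [-0.9, -0.1]]))
(array([641.60313065,  50.98700549, -91.88895982]), array([[-1.2, -0.2],
       [ 0.5, -0.5],
       [ 1.2,  0.3],
       [-0.5,  0.4]]))
```

```bash
python3 - <<'E'
from h import *
w=load("w6")
pts=[((370,269.4),(0,17.7,50)),((344.6,243),(-17.7,0,50)),((345,208),(-40,0,50)),((264.2,127.8),(-85,-55,8)),((419.5,130),(-85,55,8))]
p,r=fitclamp(w,pts);print(p,r)
p,r=fitclamp(w,pts[:4]);print(p,r)
E
```

```text
[640.2559665   49.08805637 -92.03884975] [[ 0.9 -0.3]
 [-0.6 -0.1]
 [ 0.1 -0.2]
 [-2.2 -0.1]
 [ 1.9  0.8]]
[640.07944307  48.86816095 -92.78500715] [[ 0.6  0.3]
 [-0.5  0.2]
 [ 0.7  0.2]
 [-0.8 -0.8]]
```

Clamp pose from the wrist view is (640, 49.3), yaw −92°; the other cameras agree within about 2 mm. The stem axis coincides with the TCP. I'll stand it about 5 mm short of the seat and lower it almost to the plate.

```bash
python3 -m inch '[[0.0075,-0.013,0,0,1],[0,0,0,0,1],[0,0,-0.03,0,1],[0,0,-0.028,0,1],[0,0,0,0,1],[0,0,0,0,1],[0,0,0,0,1]]'
python3 - <<'E'
from h import *
w=snap("wrist","w7");s=snap("scene","s7"); print(bot.get_obs()["ee_pos"],bot.get_obs()["wrist_force"]);crop("s7",290,190,110,110,6,"c16")
E
```

```text
t: 7.3
ee_pos: [636.2, 49.5, 36.3]
ee_rot: [0.707, -0.707, 0.01, -0.012]
wrist_force: [0.8, 0.6, 0.3]
grip_width: 22.0
[635.86091154  49.60233255  35.95463036] [-0.26502089 -0.01996713 -0.83273384]
```

View pics/w7.png

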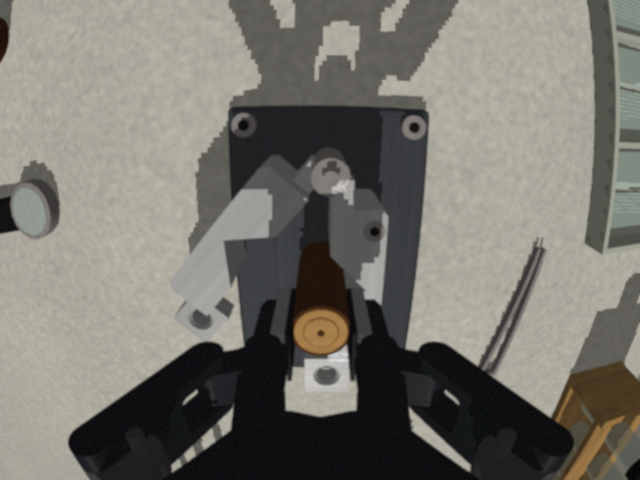

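View pics/c16.png

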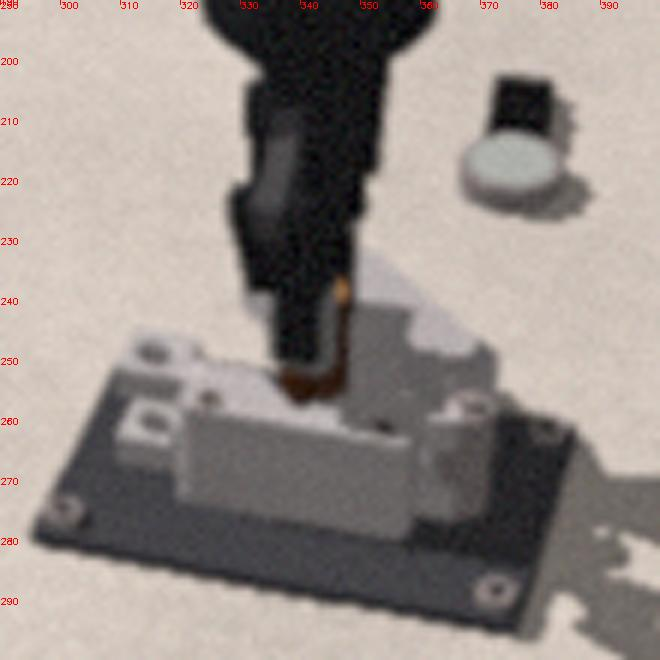

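```bash
python3 - <<'E'
from h import *
w=load("w7");crop("w7",290,350,80,60,8,"c17");crop("w7",170,100,270,150,3,"c18")
print("hole",atz(w,326,375,50)); print(atz(w,321,331,85))
E
```

```text
hole [637.4544108   -4.35944979  50.        ]
[636.11813604  49.7889571   85.        ]
```

View pics/c17.png

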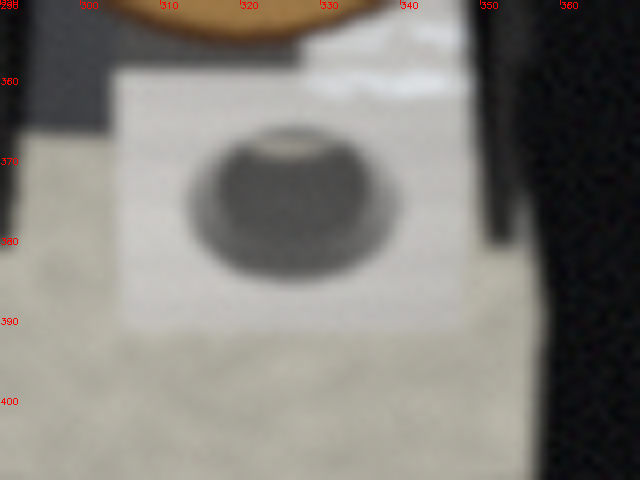

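View pics/c18.png

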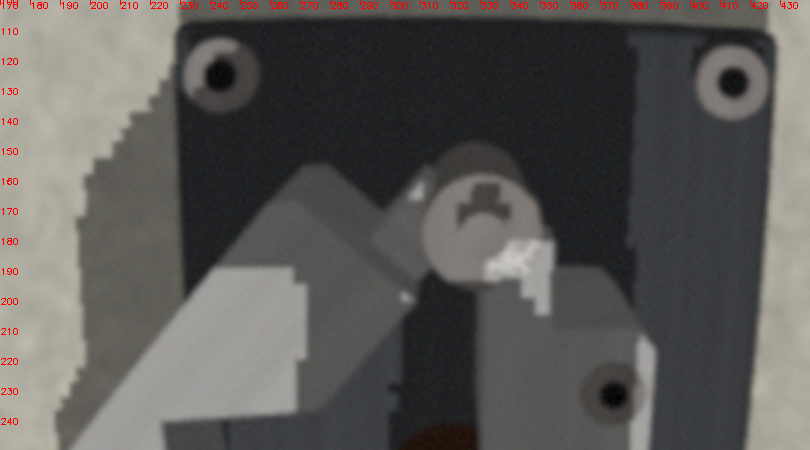

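```bash
python3 - <<'E'
from h import *
w=load("w7")
pts=[((326.8,375.5),(54,0,50)),((330.7,176.3),(-54,0,53)),((229.3,107.5),(-85,-55,8)),((428.5,109.5),(-85,55,8))]
for P in(pts,pts[:2]):
    p,r=fitclamp(w,P);print(p,r)
    for c in [(0,0,8),(54,0,50)]: print(clampw(p,c).round(1))
E
```

```text
[640.02582805  49.69571075 -92.17785547] [[ 0.1 -0.7]
 [ 0.5  1.7]
 [-3.  -1.2]
 [ 2.2 -0.4]]
[640.   49.7   8. ]
[638.   -4.3  50. ]
[639.8992235   50.13646438 -92.11848311] [[-0.  -1.2]
 [-0.   0.7]]
[639.9  50.1   8. ]
[637.9  -3.8  50. ]
```

Second view confirms: clamp (640,50), yaw −92.1°, pin hole (638,−4), stem 4 mm short of the seat and centred. I'll lower it to the plate.

```bash
python3 -m inch '[[0,0,-0.005,0,1],[0,0,-0.001,0,1],[0,0,-0.001,0,1],[0,0,0,0,1],[0,0,0,0,1]]'
```

```text
t: 8.02
ee_pos: [635.1, 49.7, 29.1]
ee_rot: [0.707, -0.707, 0.011, -0.011]
wrist_force: [-2.7, -0.3, 7.8]
grip_width: 21.8
```

The foot is on the plate (8 N upward), so I release and rise.

```bash
python3 -m inch '[[0,0,0,0,0.6],[0,0,0,0,0.4],[0,0,0,0,0.2],[0,0,0,0,0],[0,0,0,0,0],[0,0,0.02,0,0],[0,0,0.045,0,0],[0,0,0.035,0,0],[0,0,0,0,0],[0,0,0,0,0]]'
python3 - <<'E'
from h import *
w=snap("wrist","w8");s=snap("scene","s8"); print(bot.get_obs()["ee_pos"],bot.get_obs()["wrist_force"]);crop("s8",290,190,110,110,6,"c16")
E
```

```text
t: 9.28
ee_pos: [634.7, 49.7, 128.2]
ee_rot: [0.707, -0.707, 0.01, -0.011]
wrist_force: [-0.8, -0.9, -0.7]
grip_width: 85.4
[634.02235462  49.66145479 126.81731069] [-1.21594214 -0.30988165  0.42558352]
```

View pics/w8.png

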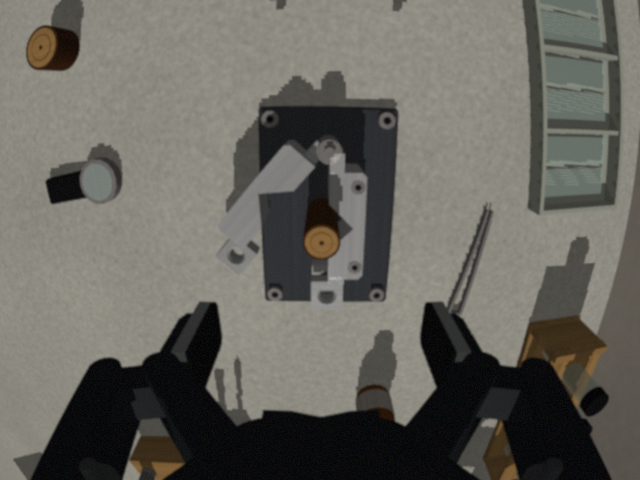

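View pics/c16.png

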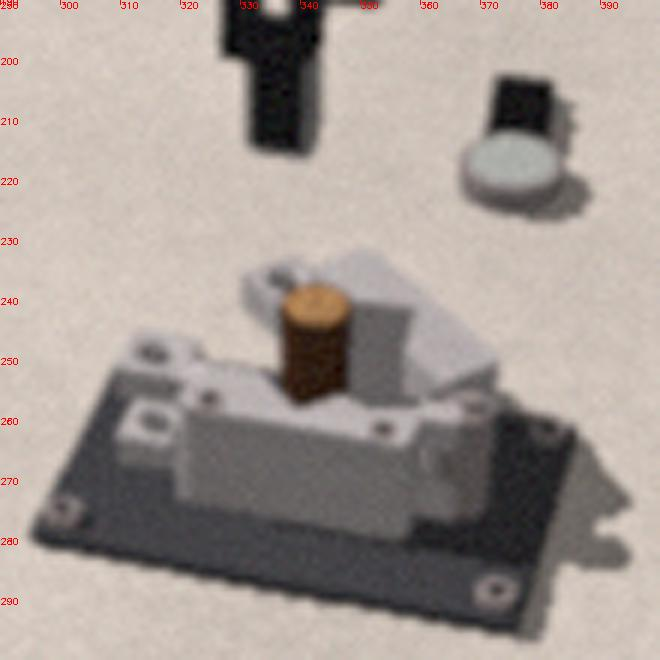

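The scene shows the stem standing upright in the notch; the swing jaw's eye hole is at (238,253) in the wrist view. I'll measure the jaw's opening and the finger geometry for the push.

```bash
python3 - <<'E'
from h import *
w=load("w8");P=(640,50,-92.1)
e=atz(w,238,253,36.5);h=clampw(P,(-54,0,0));d=e-h;print("eye",e,"phi",np.degrees(np.arctan2(d[1],d[0]))%360-360+92.1,np.hypot(d[0],d[1]))
phi=np.radians(-(np.degrees(np.arctan2(d[1],d[0]))+92.1))
print(np.degrees(phi))
crop("w8",200,100,200,210,3,"c19")
print("stemtop",atz(w,321.5,242,78),tri((w,321.5,242),(load("s8"),341.7,240.5)))
print("seat",clampw(P,(0,0,0)))
w5=load("w5");E=w5["obs"]["ee_pos"]
o,d5=ray(w5,320,412)
for y in (0,20,38,42.5): 
    k=(E[1]+y-o[1])/d5[1];print(y,(o+k*d5-E).round(1))
s5=load("s5")
for z in (25,72.7,100,120): print(z,np.round(proj(s5,E+[15,0,z]),1))
E
```

```text
eye [569.95025632  26.59164059  36.5       ] phi -40.85158364363116 105.70972568649665
40.85158364363116
stemtop [635.2867427   49.78783029  78.        ] (array([635.27051945,  49.2512593 ,  76.86002696]), [0.1, 0.1])
seat [640.  50.   0.]
0 [-0.4  0.  92.1]
20 [  0.2  20.  110.7]
38 [  0.8  38.  127.5]
42.5 [  0.9  42.5 131.7]
25 [439.2 231.2]
72.7 [442.2 212.7]
100 [444.  201.7]
120 [445.3 193.3]
```

View pics/c19.png

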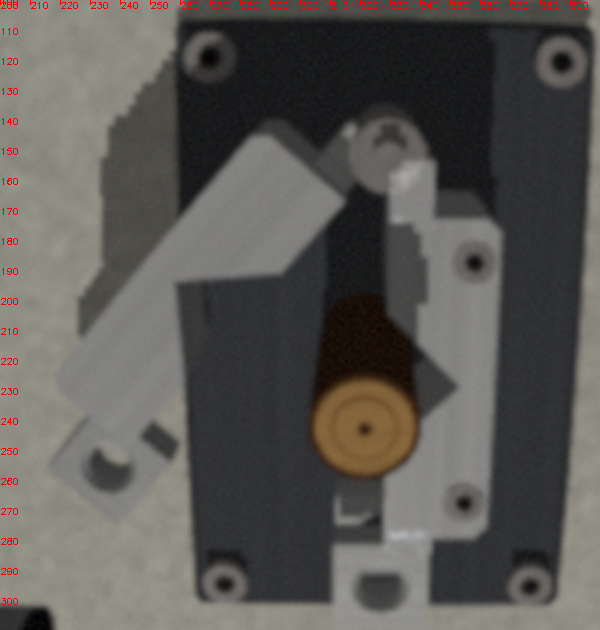

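Jaw opening is 0.71 rad (eye hole at (570,27)), and the stem stands at (635,49.5), 5 mm short and upright. I'll shut the fingers, go outside the swing jaw, and lower.

```bash
python3 -m inch '[[-0.03,0.009,0,0,1],[-0.04,0.01,0,0,1],[-0.024,0.008,0,0,1],[0,0,0,0,1],[0,0,-0.04,0,1],[0,0,-0.045,0,1],[0,0,-0.042,0,1],[0,0,0,0,1],[0,0,0,0,1]]'
python3 - <<'E'
from h import *
w=snap("wrist","w9");s=snap("scene","s9"); print(bot.get_obs()["ee_pos"],bot.get_obs()["wrist_force"]);crop("s9",290,190,110,110,6,"c16")
E
```

```text
t: 10.5
ee_pos: [542.6, 76.1, 1.7]
ee_rot: [-0.707, 0.707, -0.01, 0.012]
wrist_force: [0.7, -0.9, 0.6]
grip_width: 0.1
[543.08107576  76.58533079   2.58983341] [-0.70635304 -0.82474423 -0.17857092]
```

View pics/w9.png

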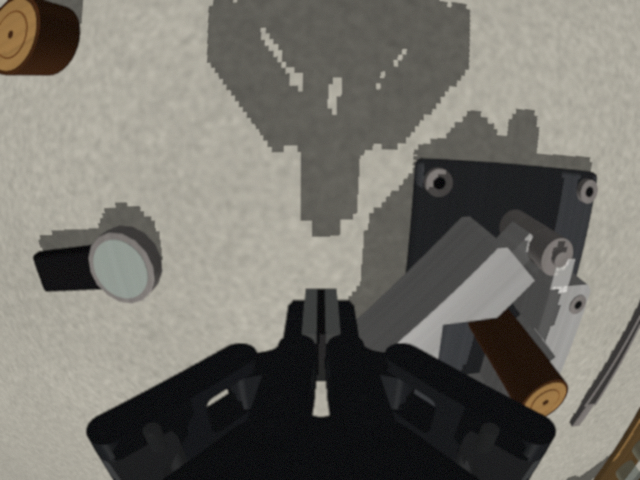

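View pics/c16.png

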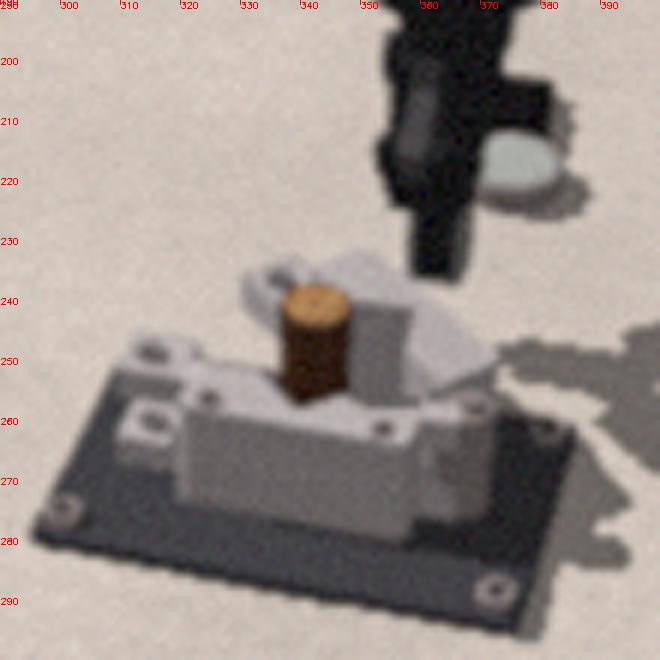

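Fingers are down outside the swing jaw with clear space all round. Begin the push.

```bash
python3 -m inch '[[0.006,-0.006,0,0,1],[0.006,-0.006,0,0,1],[0.006,-0.006,0,0,1],[0.006,-0.006,0,0,1],[0.006,-0.006,0,0,1],[0.006,-0.006,0,0,1],[0,0,0,0,1],[0,0,0,0,1]]'
python3 - <<'E'
from h import *
w=snap("wrist","w10");s=snap("scene","s10"); print(bot.get_obs()["ee_pos"],bot.get_obs()["wrist_force"]);crop("s10",290,190,110,110,6,"c16")
E
```

```text
t: 11.6
ee_pos: [577.1, 40.7, 0.7]
ee_rot: [0.707, -0.707, 0.01, -0.011]
wrist_force: [0.5, -0.1, 0.0]
grip_width: 0.3
[576.91756629  40.86626023   0.74793841] [0.28849577 0.33408073 0.11338729]
```

View pics/w10.png

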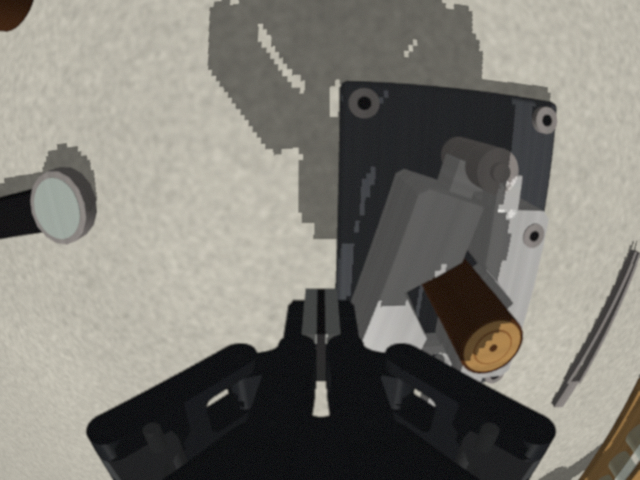

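View pics/c16.png

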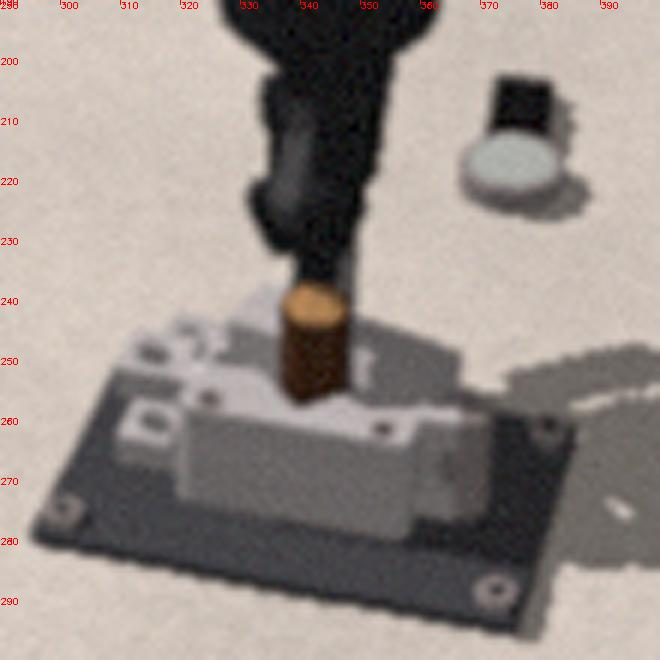

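Jaw has swung to about 0.3 rad. The knuckles flare wide near the stem top's height, so before going further I slide towards the jaw's far end and raise 10 mm.

```bash
python3 -m inch '[[0,-0.004,0.01,0,1],[0.001,-0.007,0,0,1],[0.001,-0.008,0,0,1],[0.002,-0.007,0,0,1],[0.005,0,0,0,1],[0.005,0,0,0,1],[0,0,0,0,1],[0,0,0,0,1]]'
python3 - <<'E'
from h import *
w=snap("wrist","w11");s=snap("scene","s11"); print(bot.get_obs()["ee_pos"],bot.get_obs()["wrist_force"]);crop("s11",290,190,110,110,6,"c16")
E
```

```text
t: 12.7
ee_pos: [590.0, 9.7, 10.5]
ee_rot: [-0.705, 0.709, -0.012, 0.011]
wrist_force: [-3.3, -6.8, 1.3]
grip_width: 0.3
[589.93499877   9.71923633  10.52443718] [-2.85163067 -7.82183116  1.32484771]
```

View pics/w11.png

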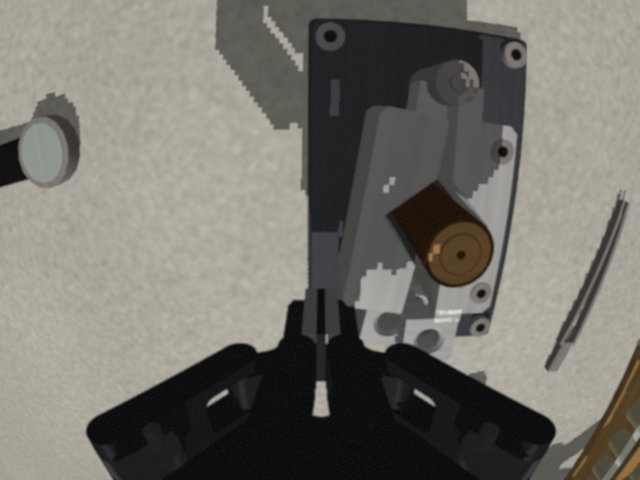

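View pics/c16.png

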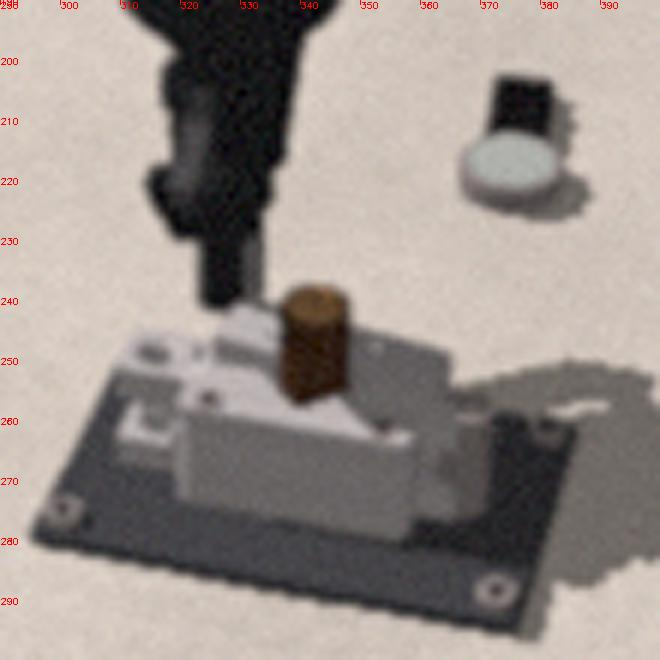

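```bash
python3 - <<'E'
from h import *
w=load("w11");P=(640,50,-92.1)
crop("w11",270,180,250,190,3,"c20")
print(np.round(proj(w,[635.2,49.5,78]),1),np.round(proj(w,[640,50,78]),1),"stem",atz(w,461,255,78))
o=bot.get_obs();print(o["ee_pos"],o["wrist_force"],o["moment"])
E
```

```text
[460.2 253.9] [474.1 251.8] stem [635.51822145  49.11511179  78.        ]
[589.93499877   9.71923633  10.52443718] [-2.85163067 -7.82183116  1.32484771] [-1.54809728  0.55063726 -0.09149249]
```

View pics/c20.png

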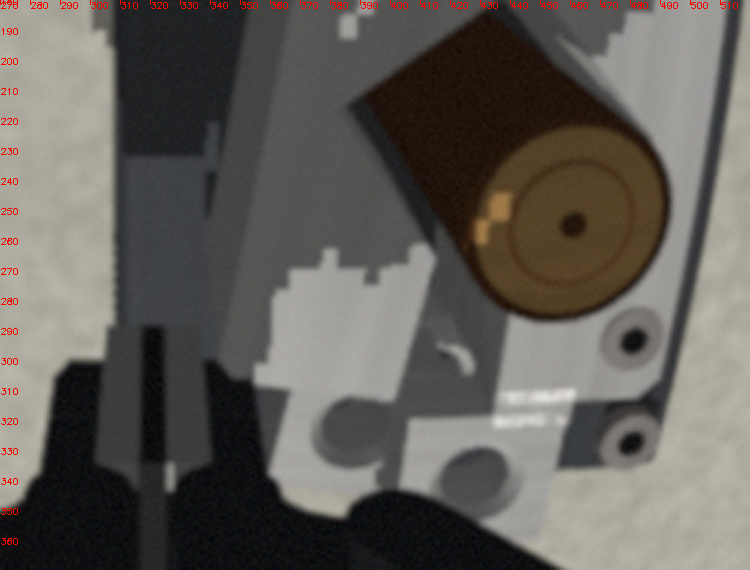

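The finger has slipped onto the jaw's end corner (−8 N in y). I'll back off, shift 7 mm back along the jaw face, raise slightly, and push again.

```bash
python3 -m inch '[[-0.008,0,0,0,1],[0,0.007,0.003,0,1],[0,0,0,0,1],[0.004,0,0,0,1],[0.004,0,0,0,1],[0,0,0,0,1]]'; python3 -m inch '[[0.004,0,0,0,1],[0,0,0,0,1]]'; python3 -m inch '[[0.003,0,0,0,1],[0,0,0,0,1]]'
python3 - <<'E'
from h import *
w=snap("wrist","w12"); print(bot.get_obs()["ee_pos"],bot.get_obs()["wrist_force"])
E
```

```text
t: 13.55
ee_pos: [584.4, 12.9, 11.4]
ee_rot: [-0.703, 0.711, -0.016, 0.008]
wrist_force: [-7.8, -14.0, -2.5]
grip_width: 0.1
t: 13.8
ee_pos: [588.2, 11.1, 11.4]
ee_rot: [-0.703, 0.711, -0.017, 0.008]
wrist_force: [-8.0, -16.5, -2.6]
grip_width: 0.0
t: 14.05
ee_pos: [591.0, 9.9, 11.4]
ee_rot: [-0.702, 0.712, -0.017, 0.008]
wrist_force: [-8.3, -18.3, -2.1]
grip_width: -0.4
[591.0322329    9.86090535  11.42648288] [ -8.55464646 -19.84428666  -2.2627938 ]
```

View pics/w12.png

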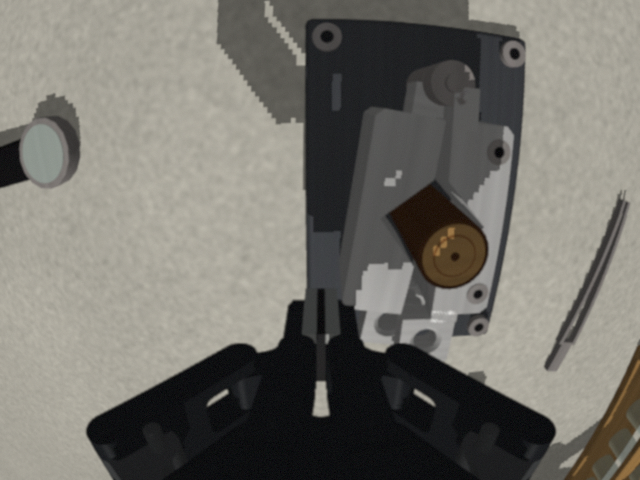

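```bash
cat >> h.py <<'E'
def jaw(P,phi,c):
    a=phi; x,y=c[0]+54,c[1]; return clampw(P,(-54+np.cos(a)*x+np.sin(a)*y, -np.sin(a)*x+np.cos(a)*y, c[2]))
def overlay(name,P,phi,out,box,k):
    w=load(name); im=cv2.imread(f"pics/{name}.png"); x,y,W,H=box
    im=cv2.resize(im[y:y+H,x:x+W],None,fx=k,fy=k,interpolation=cv2.INTER_CUBIC)
    def dl(pts,col,cl=True):
        q=[]
        for a,b in zip(pts,pts[1:]+pts[:1] if cl else pts[1:]):
            for t in np.linspace(0,1,12): q.append(proj(w,np.array(a)*(1-t)+np.array(b)*t))
        q=((np.array(q)-[x,y])*k).astype(int); cv2.polylines(im,[q.reshape(-1,1,2)],False,col,1)
    for z,col in((50,(0,255,0)),(9,(255,255,0))):
        dl([jaw(P,phi,(a,b,z)) for a,b in((-40,0),(-40,-26),(40,-26),(40,0),(17.7,0),(0,-17.7),(-17.7,0))],col)
    dl([jaw(P,phi,(a,b,36.5)) for a,b in((42,-12),(66,-12),(66,12),(42,12))],(0,0,255))
    dl([clampw(P,(a,b,50)) for a,b in((42,-12),(66,-12),(66,12),(42,12))],(255,0,255))
    dl([clampw(P,(a,b,50)) for a,b in((-40,0),(-40,26),(40,26),(40,0),(17.7,0),(0,17.7),(-17.7,0))],(255,0,255))
    cv2.imwrite(f"pics/{out}.png",im)
E
python3 - <<'E'
from h import *
w=load("w11");P=(640,50,-92.1)
e=atz(w,388,323,36.5);h=clampw(P,(-54,0,0));d=e-h
phi=np.radians(-(np.degrees(np.arctan2(d[1],d[0]))+92.1));print(phi,e,np.hypot(d[0],d[1]))
print("corner",jaw(P,phi,(40,-26,50)))
overlay("w11",P,phi,"c21",(270,20,250,350),2)
E
```

```text
0.15762375124741443 [621.00695523  -2.6234308   36.5       ] 108.63075140017914
corner [598.32062592  16.75153627  50.        ]
```

View pics/c21.png

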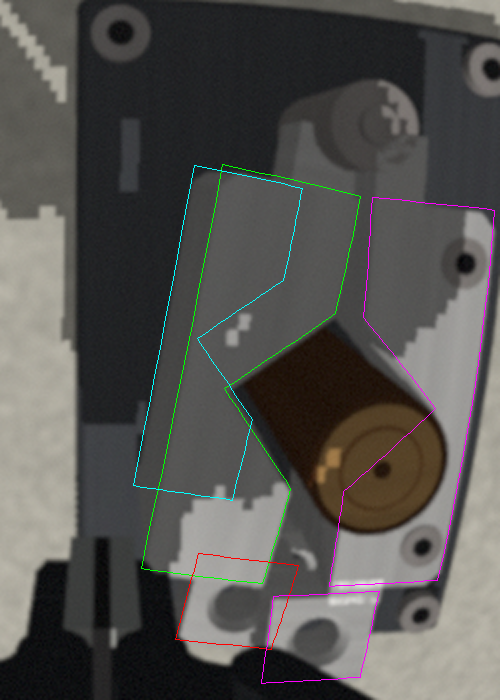

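The overlay matches the picture (opening 0.16 rad): the finger's shoulder is caught on the jaw's end corner at (598,17), past the face. I'll back well off in −x so it clears, then push the face further in.

```bash
python3 -m inch '[[-0.015,0,0,0,1],[-0.015,0,0,0,1],[0,0,0,0,1],[0,0,0,0,1]]'
python3 - <<'E'
from h import *
w=snap("wrist","w13"); print(bot.get_obs()["ee_pos"],bot.get_obs()["wrist_force"])
E
```

```text
t: 14.6
ee_pos: [569.4, 23.3, 14.4]
ee_rot: [0.707, -0.707, 0.009, -0.011]
wrist_force: [-0.1, 0.6, -0.1]
grip_width: 0.2
[569.40958607  22.93103982  14.31043672] [ 0.06027861 -0.48106908  0.30558412]
```

View pics/w13.png

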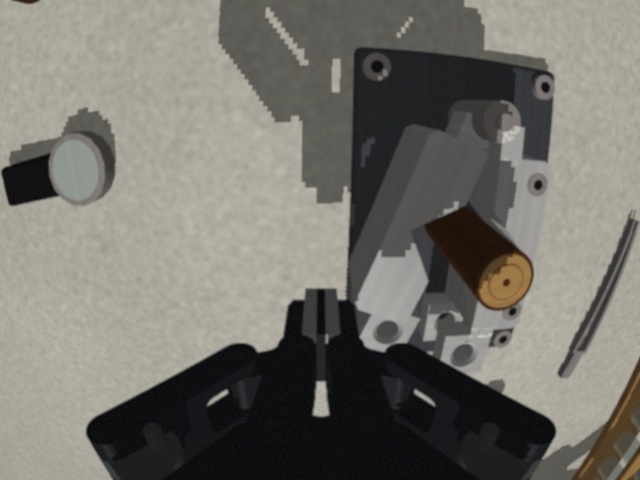

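```bash
python3 - <<'E'
from h import *
w=load("w13");P=(640,50,-92.1)
e=atz(w,388,331,36.5);h=clampw(P,(-54,0,0));d=e-h
phi=np.radians(-(np.degrees(np.arctan2(d[1],d[0]))+92.1));print(phi,np.hypot(d[0],d[1]))
print("corner",jaw(P,phi,(40,-26,0)),"stem",atz(w,506,281,78))
for f in (phi,.3,.2,.1,0): print(f,[jaw(P,f,(x,-26-off,0)).round(1)[:2] for x,off in((26,0),(26,12),(26,16))])
E
```

```text
0.3469347221908447 108.2270244053494
corner [582.68883151  26.52534261   0.        ] stem [635.43454045  49.68083918  78.        ]
0.3469347221908447 [array([587.9,  39.5]), array([576.8,  44. ]), array([573.1,  45.5])]
0.3 [array([591.,  37.]), array([579.7,  41. ]), array([575.9,  42.3])]
0.2 [array([597.9,  32.3]), array([586.3,  35.1]), array([582.4,  36. ])]
0.1 [array([605.3,  28.3]), array([593.4,  29.9]), array([589.5,  30.4])]
0 [array([613.1,  25. ]), array([601.1,  25.4]), array([597.1,  25.6])]
```

```bash
python3 -m inch '[[-0.01,0.013,0,0,1],[0,0.013,0,0,1],[0,0,0,0,1],[0.009,-0.002,0,0,1],[0.009,-0.003,0,0,1],[0.005,-0.005,0,0,1],[0.004,-0.004,0,0,1],[0.004,-0.003,0,0,1],[0.003,-0.002,0,0,1],[0,0,0,0,1],[0,0,0,0,1]]'
python3 - <<'E'
from h import *
w=snap("wrist","w14"); print(bot.get_obs()["ee_pos"],bot.get_obs()["wrist_force"])
E
```

```text
t: 16.02
ee_pos: [592.0, 28.5, 13.8]
ee_rot: [-0.707, 0.707, -0.01, 0.011]
wrist_force: [-0.0, 0.3, 0.3]
grip_width: 0.2
[591.94595733  28.58795895  13.77872175] [-0.1437219  -0.26125565  0.10578054]
```

View pics/w14.png

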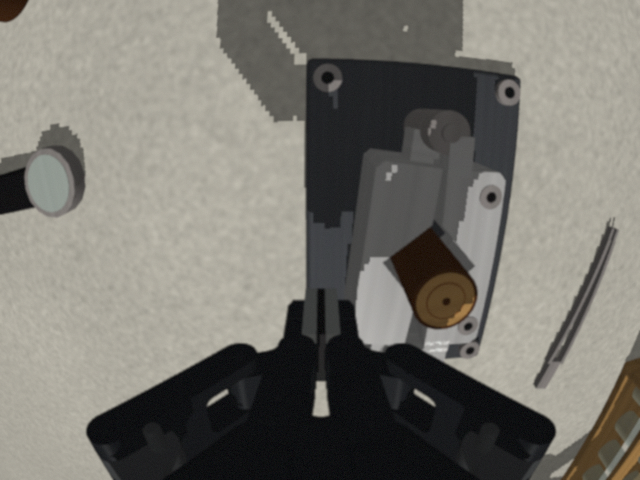

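Now the finger is on the face; jaw nearly shut. Continue in small steps, watching the force.

```bash
python3 -m inch '[[0.003,-0.001,0,0,1],[0.003,-0.001,0,0,1],[0,0,0,0,1]]'; python3 -m inch '[[0.002,0,0,0,1],[0,0,0,0,1]]';python3 -m inch '[[0.002,0,0,0,1],[0,0,0,0,1]]'
python3 - <<'E'
from h import *
w=snap("wrist","w15"); print(bot.get_obs()["ee_pos"],bot.get_obs()["wrist_force"])
E
```

```text
t: 16.45
ee_pos: [598.3, 26.3, 13.7]
ee_rot: [-0.707, 0.707, -0.011, 0.011]
wrist_force: [1.0, -0.7, -0.6]
grip_width: 0.1
t: 16.7
ee_pos: [600.1, 26.4, 13.8]
ee_rot: [-0.707, 0.707, -0.011, 0.011]
wrist_force: [-0.2, 0.0, -0.3]
grip_width: -0.4
t: 16.95
ee_pos: [600.8, 26.3, 13.6]
ee_rot: [-0.707, 0.707, -0.012, 0.01]
wrist_force: [-4.9, -1.1, 3.0]
grip_width: 0.1
[600.83330655  26.34623902  13.59922474] [-4.63416043 -1.2509232   2.59476788]
```

View pics/w15.png

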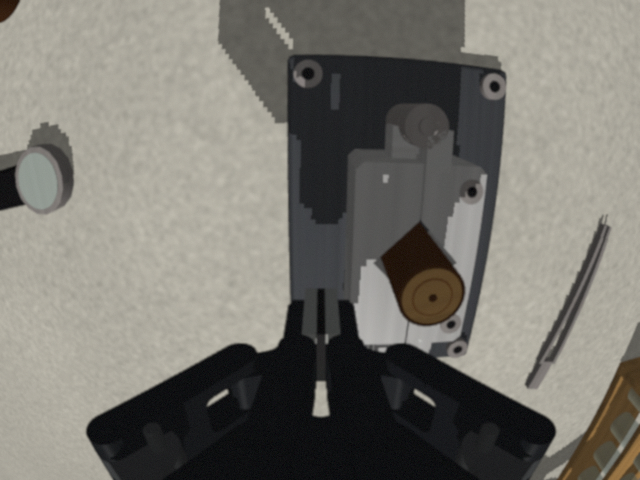

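Resistance begins at x=601, just where the shut stop is expected. One firmer push, then back off and rise for a look.

```bash
python3 -m inch '[[0.003,0,0,0,1],[0.002,0,0,0,1],[0,0,0,0,1]]'; python3 -m inch '[[-0.015,0,0,0,1],[-0.01,0,0.01,0,1],[0,0,0.06,0,1],[0,0,0.05,0,1],[0.025,0.02,0,0,1],[0.025,0,0,0,1],[0,0,0,0,1],[0,0,0,0,1]]'
python3 - <<'E'
from h import *
w=snap("wrist","w16");snap("scene","s16"); print(bot.get_obs()["ee_pos"],bot.get_obs()["wrist_force"]);crop("s16",290,210,100,90,8,"c16");overlay("w16",(640,50,-92.1),0,"c22",(200,60,250,240),3)
E
```

```text
t: 17.38
ee_pos: [600.9, 26.3, 13.4]
ee_rot: [0.707, -0.707, 0.015, -0.006]
wrist_force: [-14.8, -0.9, 14.1]
grip_width: -0.1
t: 18.38
ee_pos: [631.4, 46.2, 133.9]
ee_rot: [-0.707, 0.707, -0.011, 0.011]
wrist_force: [-0.2, -0.4, -0.3]
grip_width: 0.2
[631.14789803  46.20083194 133.82262447] [-0.1552558   0.03516208 -0.75874009]
```

View pics/w16.png

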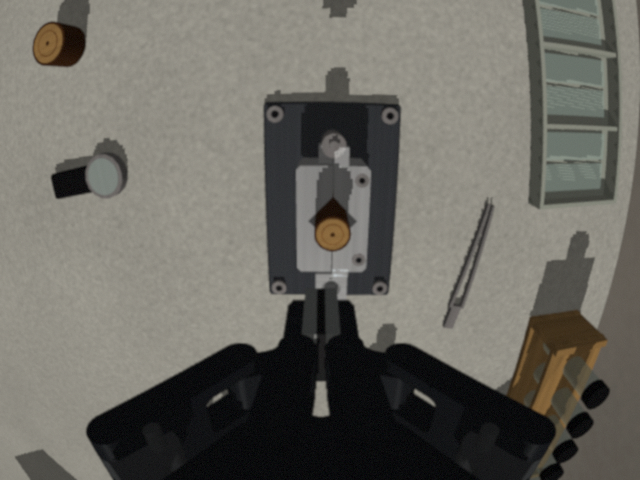

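View pics/c22.png

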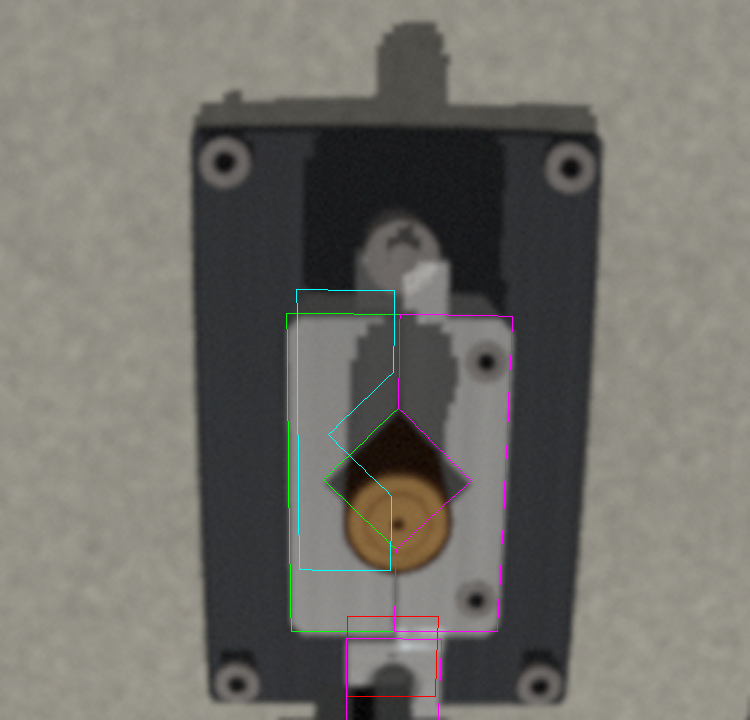

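View pics/c16.png

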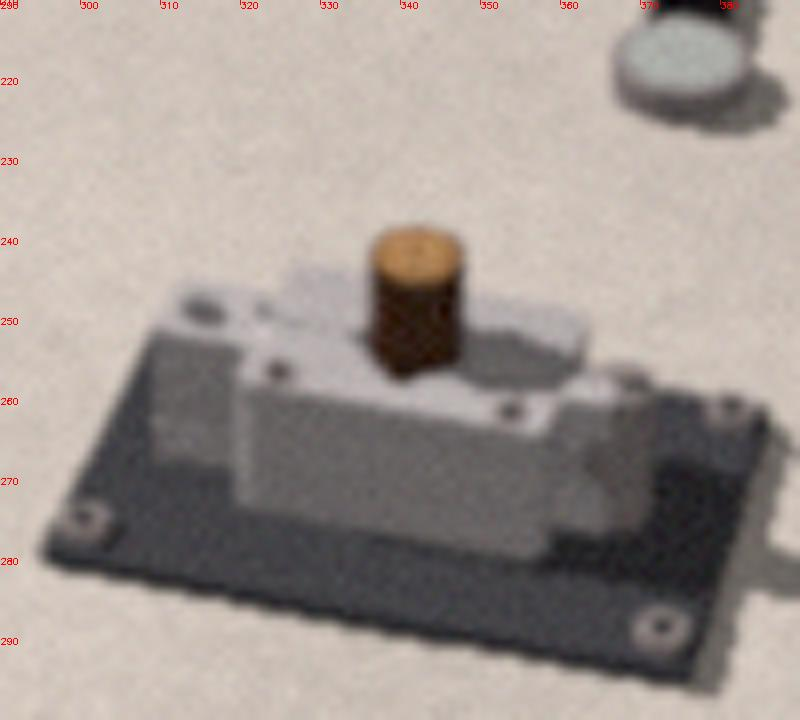

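Jaw is shut on the stem (the closed overlay coincides; stem upright in the well). Next the pin: open and hover above it, raised to clear the needle tips.

```bash
python3 -m inch '[[0,0,0.02,0,0],[-0.029,-0.04,0.02,0,0],[-0.029,-0.04,0,0,0],[-0.029,-0.04,0,0,0],[-0.029,-0.04,0,0,0],[-0.029,-0.04,0,0,0],[-0.029,-0.04,0,0,0],[-0.028,-0.04,0,0,0],[-0.028,-0.04,0,0,0],[0,0,0,0,0],[0,0,0,0,0],[0,0,0,0,0]]'
python3 - <<'E'
from h import *
w=snap("wrist","w17"); print(bot.get_obs()["ee_pos"],bot.get_obs()["wrist_force"]);print(proj(w,[401,-276,70]))
E
```

```text
t: 19.98
ee_pos: [403.0, -272.3, 174.1]
ee_rot: [0.707, -0.707, 0.009, -0.01]
wrist_force: [0.6, -0.4, 0.2]
grip_width: 85.0
[ 402.97348202 -272.2989098   173.95001576] [-0.13787163  0.66849415 -0.28035852]
(np.float64(317.9813074286795), np.float64(221.92130781668334))
```

View pics/w17.png

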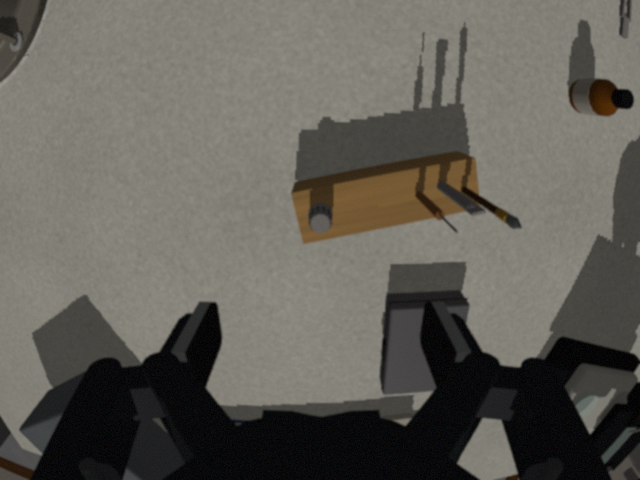

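```bash
python3 - <<'E'
from h import *
crop("w17",285,180,70,70,8,"c23")
E
```

```text
(no output)
```

View pics/c23.png

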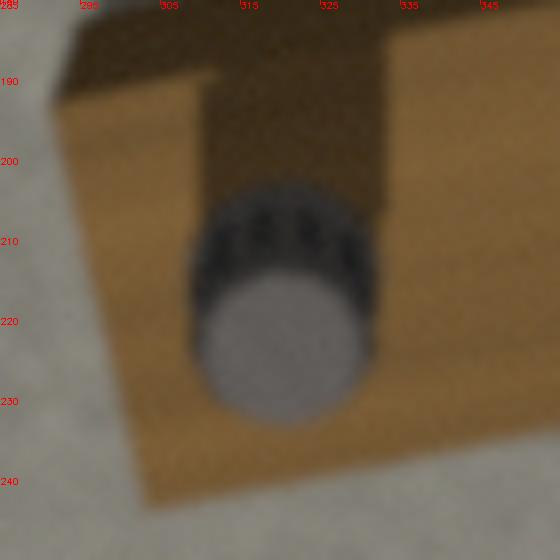

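```bash
python3 - <<'E'
from h import *
w=load("w17");t=load("top1")
print(atz(w,321.2,223.1,70),tri((w,321.2,223.1),(t,440,318)))
c=[atz(w,292,192.5,46),atz(w,303.5,243,46)];print(c)
d=(c[0]-c[1])/np.linalg.norm(c[0]-c[1]); n=np.array([d[1],-d[0],0]);print(n,(c[0]+c[1])/2+20*n,np.linalg.norm(c[0]-c[1]))
E
```

```text
[ 403.47019659 -277.02818893   70.        ] (array([ 402.46562027, -276.34628678,   72.09695785]), [1.0, 1.0])
[array([ 379.95060142, -257.58902522,   46.        ]), array([ 387.64249044, -302.37814539,   46.        ])]
[0.98557181 0.16925782 0.        ] [ 403.5079821  -276.59842885   46.        ] 45.44480655052398
```

Pin axis at (403.4,−276.9), top at 70. Align and descend partway.

```bash
python3 -m inch '[[0.0005,-0.0045,-0.04,0,0],[0,0,-0.05,0,0],[0,0,-0.02,0,0],[0,0,0,0,0],[0,0,0,0,0],[0,0,0,0,0]]'
python3 - <<'E'
from h import *
w=snap("wrist","w18"); print(bot.get_obs()["ee_pos"],bot.get_obs()["wrist_force"]);print(proj(w,[403.4,-276.9,70]));crop("w18",280,250,80,80,8,"c23")
E
```

```text
t: 20.78
ee_pos: [403.7, -278.3, 65.0]
ee_rot: [-0.707, 0.707, -0.009, 0.011]
wrist_force: [0.6, -0.5, 0.4]
grip_width: 85.3
[ 403.48345919 -278.21427543   64.84700159] [0.37964343 0.50933586 0.20737395]
(np.float64(320.1537766167029), np.float64(279.2308605948318))
```

View pics/w18.png

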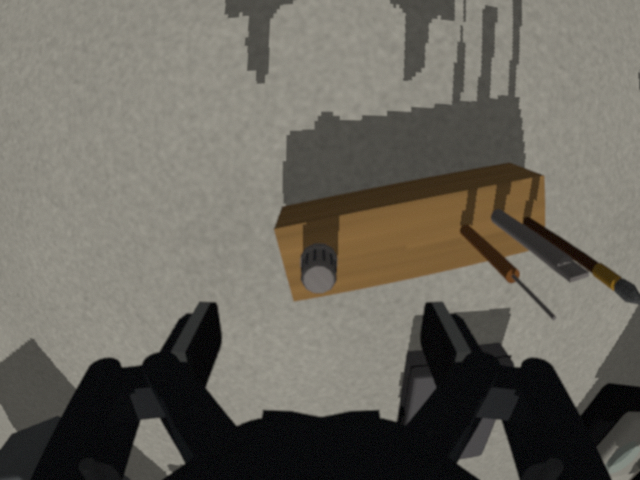

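View pics/c23.png

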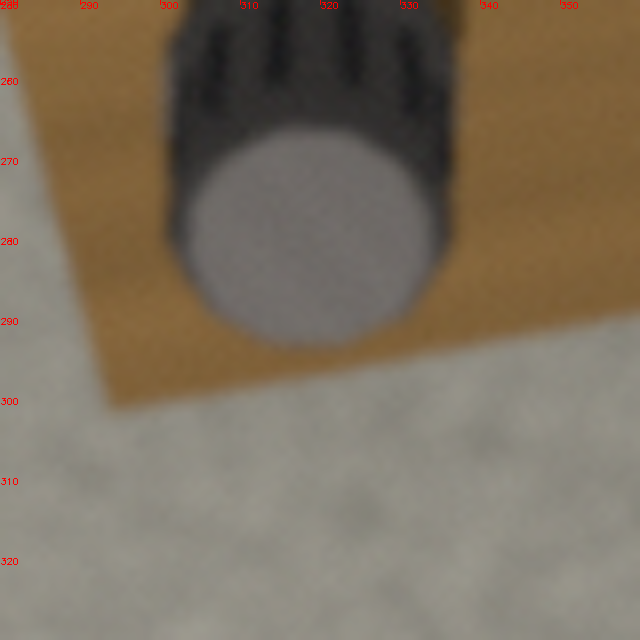

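```bash
python3 -m inch '[[-0.001,0.001,-0.02,0,0],[0,0,-0.018,0,0],[0,0,0,0,0],[0,0,0,0,0.4],[0,0,0,0,0.8],[0,0,0,0,1],[0,0,0,0,1],[0,0,0,0,1],[0,0,0,0,1]]'
python3 - <<'E'
from h import *
w=snap("wrist","w19"); print(bot.get_obs()["ee_pos"],bot.get_obs()["wrist_force"])
E
```

```text
t: 21.95
ee_pos: [401.7, -277.1, 26.2]
ee_rot: [0.707, -0.707, 0.01, -0.011]
wrist_force: [-1.0, 1.2, 6.2]
grip_width: 15.2
[ 401.7344163  -277.04801816   26.24648227] [-1.67351899  0.56993407  6.33260629]
```

View pics/w19.png

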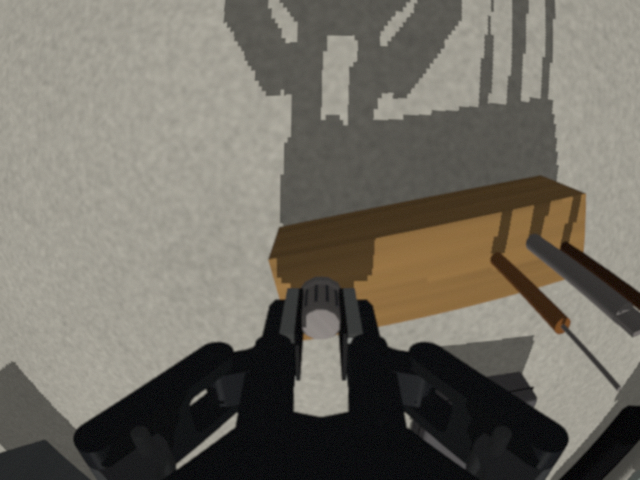

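Knob gripped (15 mm reading, pads on the ribbed part above the collar). Lift straight up, move off in +y to avoid the needles, then across to the clamp.

```bash
python3 -m inch '[[0,0,0.02,0,1],[0,0,0.05,0,1],[0,0.03,0,0,1],[0,0.05,0,0,1],[0,0.05,0,0,1],[0.04,0.025,0,0,1],[0.05,0.03,0,0,1],[0.05,0.03,0,0,1],[0.05,0.03,0,0,1],[0.045,0.025,0,0,1],[0,0,0,0,1],[0,0,0,0,1],[0,0,0,0,1]]'
python3 - <<'E'
from h import *
w=snap("wrist","w20");s=snap("scene","s20"); print(bot.get_obs()["ee_pos"],bot.get_obs()["wrist_force"],w["obs"]["grip_width"]);crop("s20",280,190,110,100,7,"c16")
E
```

```text
t: 23.62
ee_pos: [635.1, -8.4, 95.7]
ee_rot: [-0.707, 0.707, -0.012, 0.011]
wrist_force: [-0.3, -1.2, -0.6]
grip_width: 15.2
[635.55581205  -7.99854946  95.97573707] [ 0.18568844  0.07280834 -0.03892551] 15.15665315130019
```

View pics/w20.png

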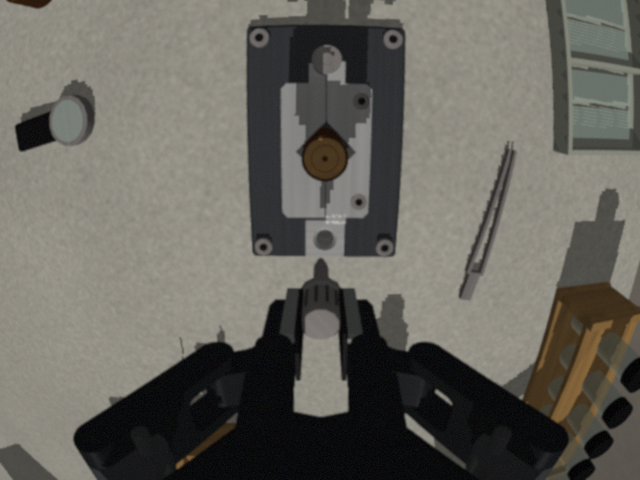

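View pics/c16.png

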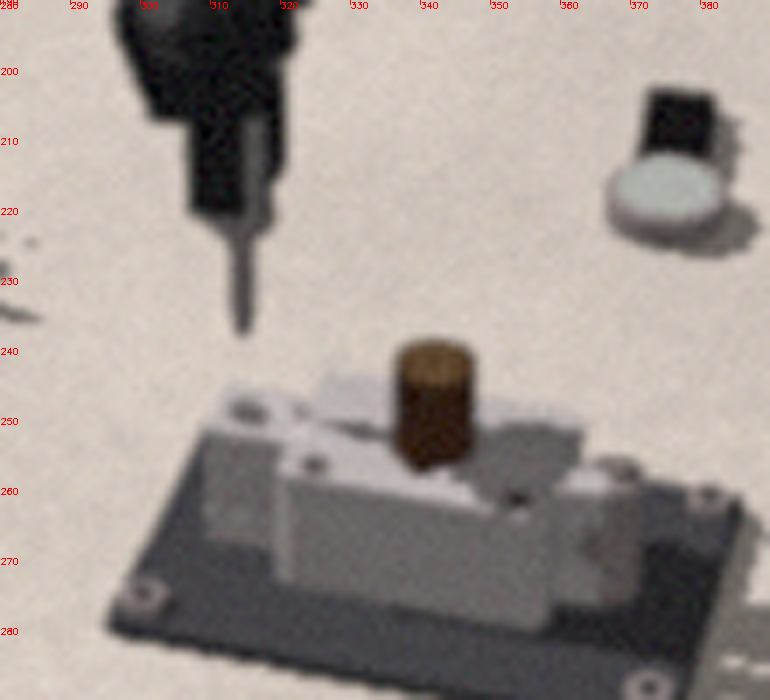

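```bash
python3 - <<'E'
from h import *
crop("w20",285,215,80,125,6,"c24")
E
```

```text
(no output)
```

View pics/c24.png

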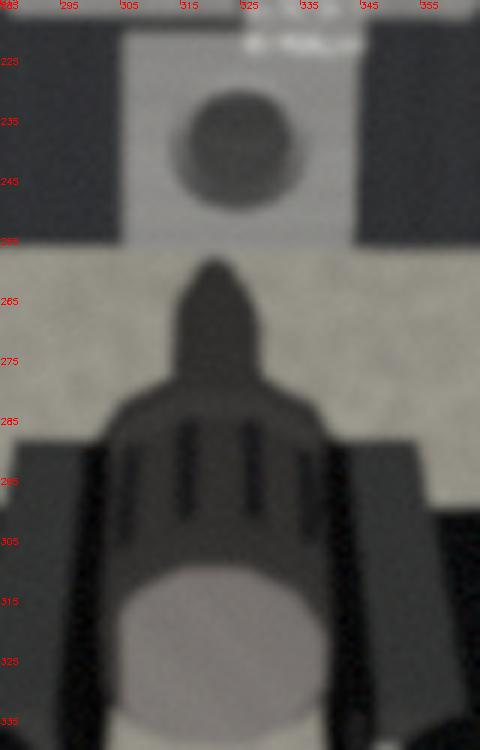

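```bash
python3 - <<'E'
from h import *
w=load("w20");E=w["obs"]["ee_pos"];print(E)
print("hole",atz(w,324.6,240.2,50))
print("tip",atz(w,320.8,260.5,E[2]-20.2)-E,"top",atz(w,322.2,324.2,E[2]+43.8)-E, "shoulder",)
p=(640,50,-92.1);print(clampw(p,(54,0,50)))
s=load("s20")
print("tip tri",tri((w,320.8,260.5),(s,314.7,237.5))[0]-E,"hole tri",tri((w,324.6,240.2),(s,315.5,248.7)))
E
```

```text
[635.14561109  -8.43793834  95.69059533]
hole [637.64540204  -5.5199093   50.        ]
tip [  0.05478779   0.44258378 -20.2       ] top [ 0.60022028  0.2865786  43.8       ] shoulder
[638.02123973  -3.96373326  50.        ]
tip tri [  0.08521577   0.9521561  -20.66908179] hole tri (array([637.65576369,  -5.54513767,  48.39241022]), [0.5, 0.5])
```

```bash
python3 -m inch '[[0.001,0.0015,-0.01,0,1],[0,0,-0.012,0,1],[0,0,0,0,1],[0,0,0,0,1],[0,0,0,0,1]]'
python3 - <<'E'
from h import *
w=snap("wrist","w21"); E=w["obs"]["ee_pos"];print(E,bot.get_obs()["ee_pos"]);crop("w21",270,200,100,140,5,"c24");print(proj(w,[637.7,-5,50]))
s=snap("scene","s21");crop("s21",290,210,50,50,12,"c25")
E
```

```text
t: 24.35
ee_pos: [637.8, -5.6, 74.1]
ee_rot: [-0.707, 0.707, -0.01, 0.011]
wrist_force: [-0.3, -0.4, -0.9]
grip_width: 15.7
[637.78876906  -5.55555247  74.05960374] [637.78743771  -5.5047737   74.06484158]
(np.float64(320.47466695394826), np.float64(257.60751859122445))
```

View pics/c24.png

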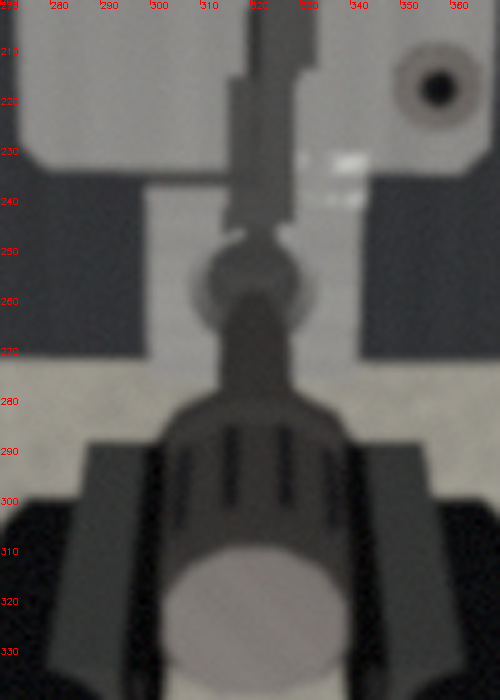

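View pics/c25.png

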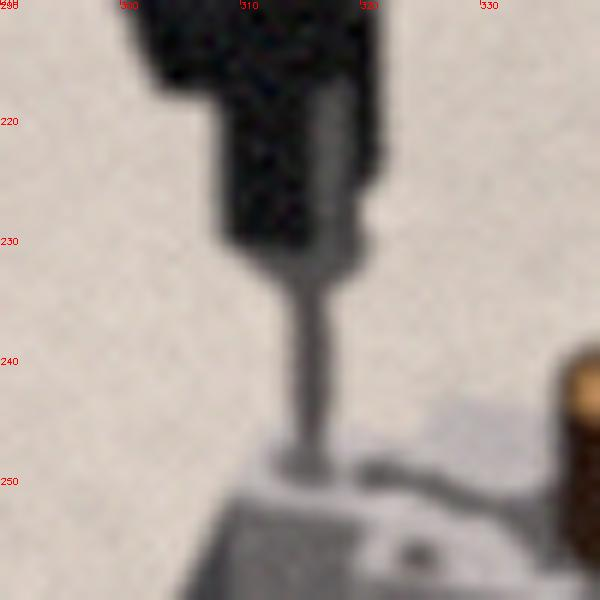

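Tip is over the hole in both views (column 321, scene (316,249)). Insert gradually with force checks.

```bash
python3 -m inch '[[0,0,-0.006,0,1],[0,0,-0.006,0,1],[0,0,0,0,1]]'; python3 -m inch '[[0,0,-0.006,0,1],[0,0,-0.006,0,1],[0,0,0,0,1]]'
```

```text
t: 24.82
ee_pos: [636.7, -5.3, 60.8]
ee_rot: [-0.707, 0.707, -0.011, 0.01]
wrist_force: [-0.2, -0.1, -0.8]
grip_width: 15.2
t: 25.2
ee_pos: [636.9, -5.4, 49.0]
ee_rot: [-0.707, 0.707, -0.011, 0.01]
wrist_force: [-0.0, -0.1, 0.3]
grip_width: 15.5
```

```bash
python3 -m inch '[[0,0,-0.005,0,1],[0,0,-0.005,0,1],[0,0,0,0,1]]'; python3 -m inch '[[0,0,-0.004,0,1],[0,0,-0.002,0,1],[0,0,0,0,1]]'; python3 -m inch '[[0,0,-0.002,0,1],[0,0,0,0,1]]'
```

```text
t: 25.58
ee_pos: [637.0, -5.4, 39.2]
ee_rot: [-0.707, 0.707, -0.011, 0.01]
wrist_force: [-0.1, -0.8, -0.2]
grip_width: 15.5
t: 25.95
ee_pos: [637.3, -5.4, 33.5]
ee_rot: [-0.707, 0.707, -0.011, 0.01]
wrist_force: [-0.5, 0.0, -0.2]
grip_width: 15.3
t: 26.2
ee_pos: [637.4, -5.4, 31.6]
ee_rot: [0.707, -0.707, 0.011, -0.011]
wrist_force: [0.4, 0.7, -0.4]
grip_width: 15.5
```

```bash
python3 -m inch '[[0,0,-0.002,0,1],[0,0,0,0,1]]'; python3 -m inch '[[0,0,-0.002,0,1],[0,0,0,0,1]]'
python3 - <<'E'
from h import *
w=snap("wrist","w22"); s=snap("scene","s22");crop("s22",290,210,60,60,10,"c25")
E
```

```text
t: 26.45
ee_pos: [637.7, -5.5, 30.3]
ee_rot: [0.707, -0.707, 0.01, -0.011]
wrist_force: [-0.8, 0.5, 3.2]
grip_width: 15.5
t: 26.7
ee_pos: [637.8, -5.4, 30.2]
ee_rot: [0.707, -0.707, 0.01, -0.011]
wrist_force: [-5.1, 1.7, 14.5]
grip_width: 15.2
```

View pics/c25.png

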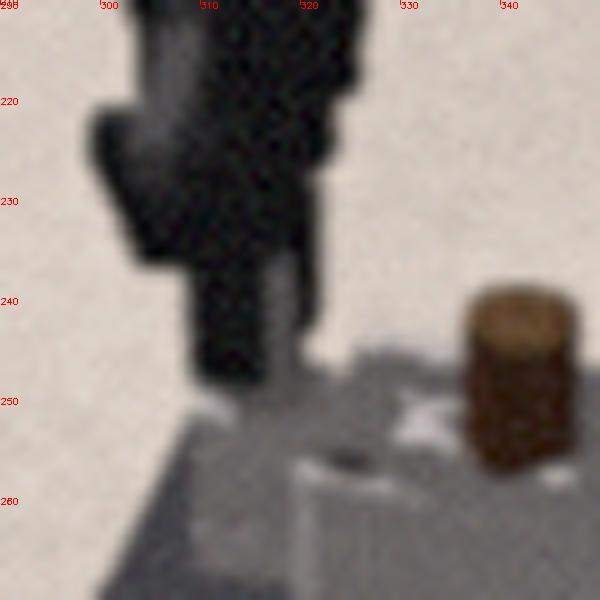

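View pics/w22.png

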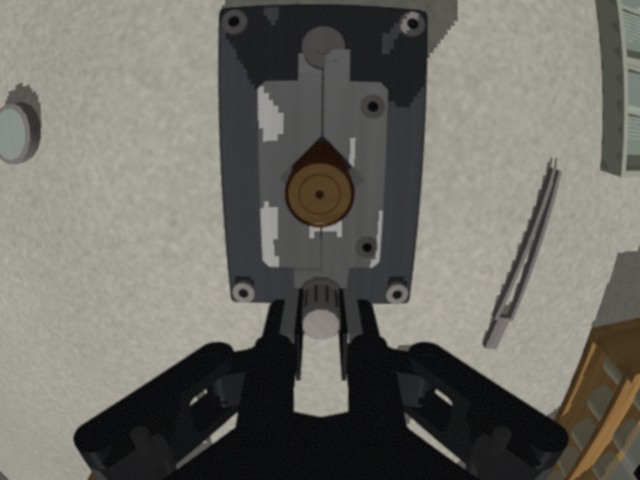

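The pin stopped at TCP z=30.2 with 14 N, exactly the predicted home height. Release and rise to check.

```bash
python3 -m inch '[[0,0,0,0,0.5],[0,0,0,0,0],[0,0,0,0,0],[0,0,0,0,0],[0,0,0.03,0,0],[0,0,0.05,0,0],[0,0,0.03,0,0],[0,0.03,0,0,0],[0,0,0,0,0],[0,0,0,0,0]]'
python3 - <<'E'
from h import *
w=snap("wrist","w23"); s=snap("scene","s23");crop("s23",290,210,100,90,8,"c25");print(bot.get_obs()["ee_pos"])
E
```

```text
t: 28.05
ee_pos: [637.1, 24.0, 137.3]
ee_rot: [-0.707, 0.707, -0.011, 0.01]
wrist_force: [-0.4, -1.4, -0.2]
grip_width: 85.5
[637.11423441  23.14974357 137.34467867]
```

View pics/c25.png

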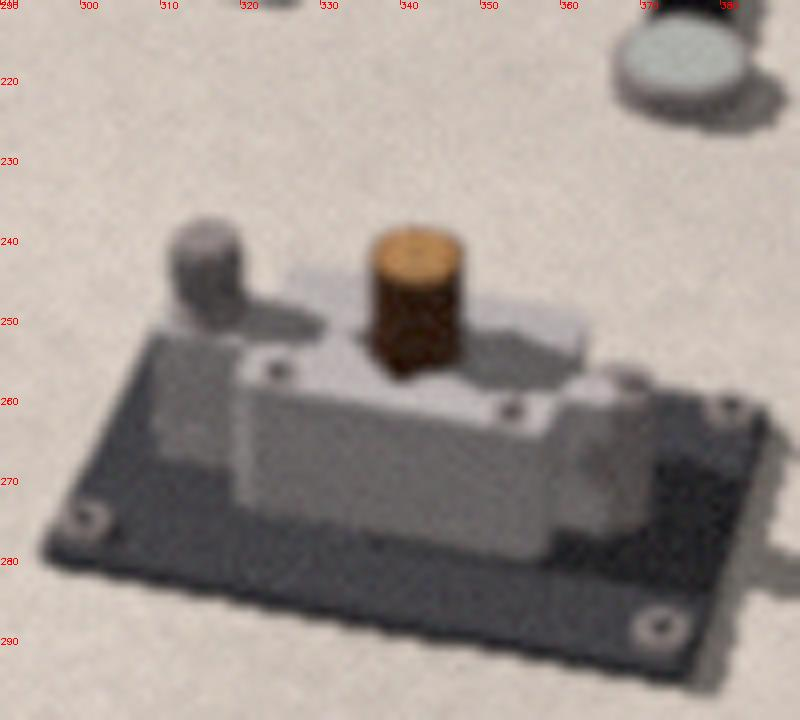

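View pics/w23.png

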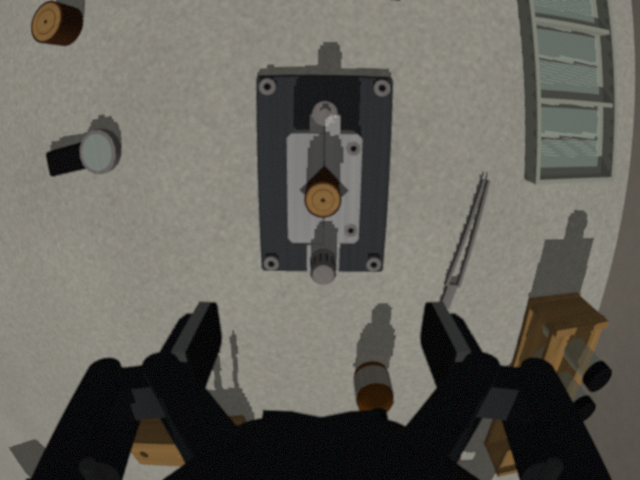

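Pin shoulder sits on the eye (scene knob (315,238)–(315,250)), jaws still shut, stem upright. Now straddle both jaws between stem and pin, at clamp x about +25.

```bash
python3 -m inch '[[0.002,0.001,-0.04,0,0],[0,0,-0.04,0,0],[0,0,-0.03,0,0],[0,0,0,0,0],[0,0,0,0,0]]'
python3 - <<'E'
from h import *
w=snap("wrist","w24");print(bot.get_obs()["ee_pos"],bot.get_obs()["wrist_force"])
E
```

```text
t: 28.78
ee_pos: [640.5, 24.7, 28.9]
ee_rot: [-0.707, 0.707, -0.01, 0.012]
wrist_force: [-0.3, 0.7, 0.5]
grip_width: 85.2
[640.8654143   24.91162458  29.42441871] [ 0.12775655 -0.44405633 -0.31002104]
```

View pics/w24.png

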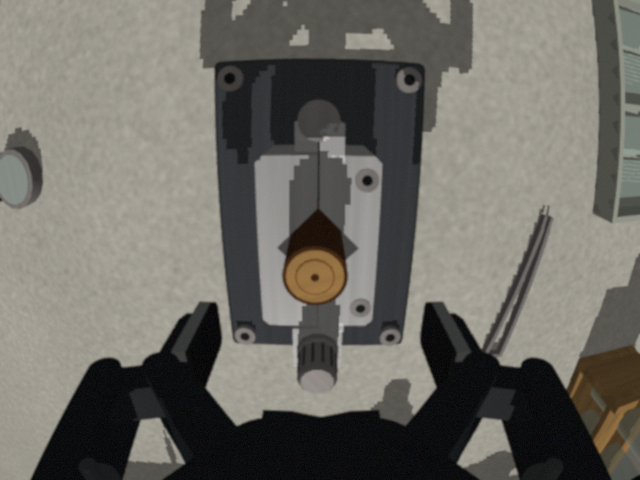

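```bash
python3 -m inch '[[-0.001,0,-0.01,0,0],[0,0,-0.01,0,0],[0,0,0,0,0]]'; python3 -m inch '[[0,0,-0.006,0,0],[0,0,-0.005,0,0],[0,0,0,0,0]]'
python3 - <<'E'
from h import *
w=snap("wrist","w25");s=snap("scene","s25");crop("s25",280,170,110,120,6,"c25");print(bot.get_obs()["ee_pos"],bot.get_obs()["wrist_force"])
E
```

```text
t: 29.2
ee_pos: [637.4, 25.7, 6.6]
ee_rot: [-0.707, 0.707, -0.011, 0.01]
wrist_force: [-0.6, -0.2, 1.0]
grip_width: 85.3
t: 29.58
ee_pos: [638.0, 25.5, -3.8]
ee_rot: [-0.707, 0.707, -0.011, 0.01]
wrist_force: [-0.5, 0.3, 0.5]
grip_width: 85.4
[638.48466466  25.52620555  -3.28311428] [-0.60004272 -0.69270361 -0.14851453]
```

View pics/w25.png

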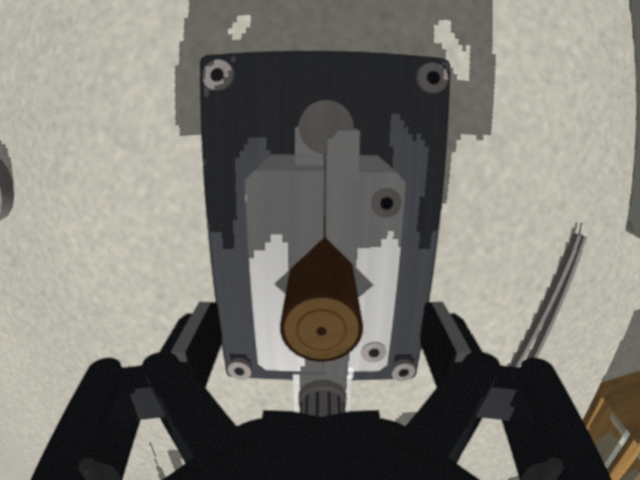

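View pics/c25.png

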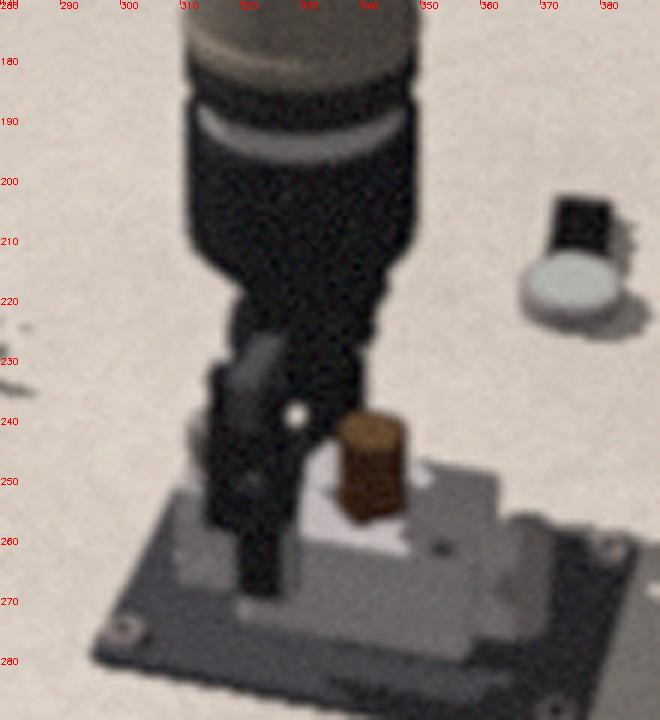

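Fingers straddle both jaws (210 and 430 outside jaw edges 247–405), stem and pin clear. Close and squeeze.

```bash
python3 -m inch '[[0,0,0,0,0.3],[0,0,0,0,0.5],[0,0,0,0,0.8],[0,0,0,0,1],[0,0,0,0,1],[0,0,0,0,1],[0,0,0,0,1],[0,0,0,0,1]]'
python3 - <<'E'
from h import *
w=snap("wrist","w26");s=snap("scene","s26");t=snap("top","t26");crop("s26",280,170,110,120,6,"c25");o=bot.get_obs();print(o["ee_pos"],o["wrist_force"],o["grip_width"])
E
```

```text
t: 30.68
ee_pos: [639.2, 25.5, -2.6]
ee_rot: [0.707, -0.707, 0.01, -0.011]
wrist_force: [-0.1, 0.1, 5.9]
grip_width: 50.3
[639.1761481   25.54036823  -2.58035277] [0.73761809 0.75112541 5.26299158] 50.66057242178527
```

View pics/w26.png

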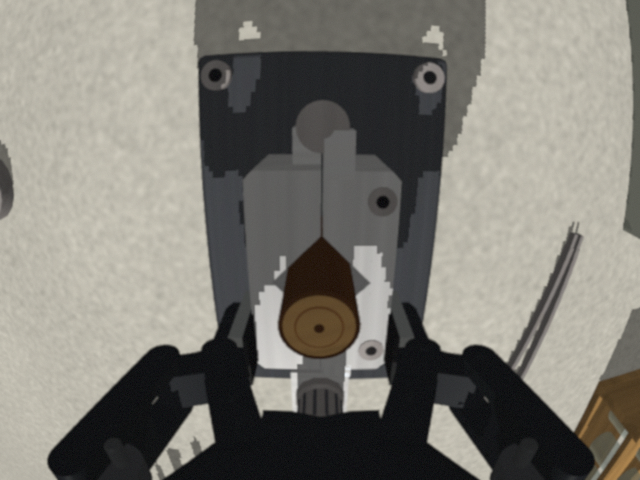

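View pics/c25.png

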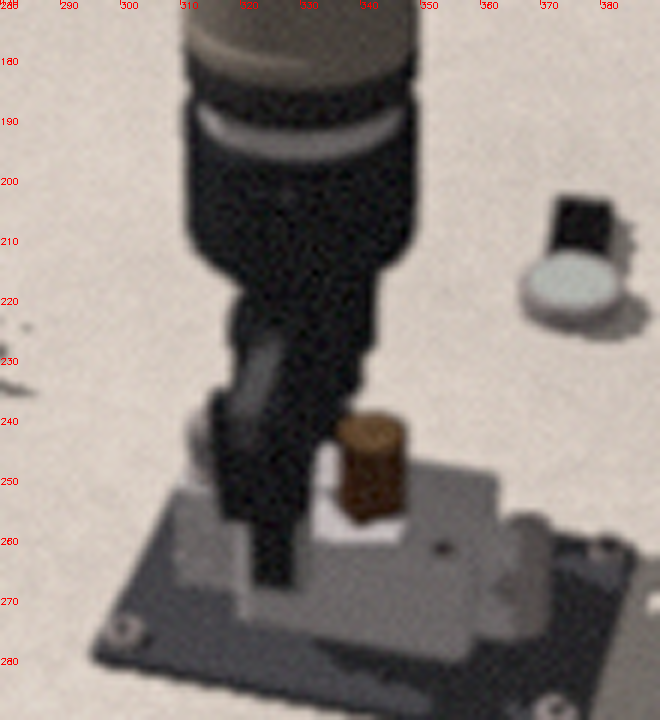

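View pics/s26.png

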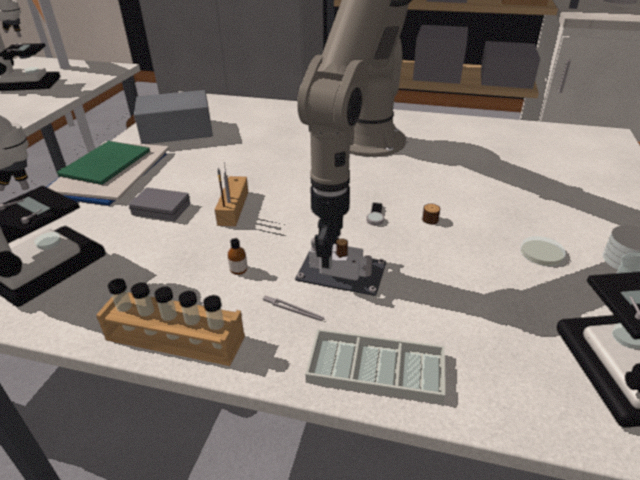

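Both jaws are held (50.5 mm reading for 52 mm, the same roughly 2 mm bias as with the stem); stem and pin are in place, and the rest of the bench is undisturbed. Hold a moment longer, then hand in.

```bash
python3 -m inch '[[0,0,0,0,1],[0,0,0,0,1],[0,0,0,0,1],[0,0,0,0,1]]'; python3 -c "
from bench import bot
print(bot.sign_off())"
```

```text
t: 31.32
ee_pos: [639.2, 25.5, -2.6]
ee_rot: [0.707, -0.707, 0.01, -0.011]
wrist_force: [0.8, -0.5, 4.9]
grip_width: 50.5
the job is handed in; nothing more can be done
None
```

The stem is clamped upright in the jaws, the pin is fully home, and I handed in at about 31 s with the gripper still squeezing both jaws from outside.

**Final checks**
- **Stem:** it stands upright in the closed well in the last wrist and scene pictures.
- **Swing jaw:** the closed-jaw outline laid over the wrist picture matched, apart from a small offset.
- **Pin:** it stopped at TCP z = 30.2 mm with 14 N, the height I had worked out for its shoulder resting on the eye. After I let go, the scene picture showed the knob sitting on the eye. The gripper partly hides it in the last pictures.
- **Grip:** the opening held steady at about 50.5 mm on the 52 mm jaws, with a wrist force of about 5 N.
- **Rest of the bench:** nothing else looked moved in the last scene picture. I did not measure this.

**What disagreed or went wrong**
- **Fingertip position:** the closed fingertips sit about 25 mm behind the reported TCP, contrary to the description. My first grasp of the stem closed just above it without touching. I worked to the measured offset from then on.
- **First push on the jaw:** the finger caught on the end corner of the swing jaw, with about 20 N at the wrist. I backed off, which pulled the jaw part-way open, and pushed it shut again on its outer face. The stem did not move.
- **Opening readings:** the gripper opening read 1.5 to 3 mm below the true widths.
- **Camera fixes:** the three cameras placed the clamp up to 4 mm apart, so I used the wrist camera for the fine positions.

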